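Trace the stitch lines of shoe-sole patterns in a hold-down jig

TASK

Lay every sole pattern on the bench into the marking jig, one to a bay in any bay, with its round toe towards the robot and its straight heel pushed right up against the stop bar, then swing the hold-down lever fully down. With the stylus held upright, trace each pattern's groove slowly (about 2 cm a second), tip down on the groove floor, from the toe end through the bend to the heel end, taking the shortest pattern first and the longest last. Finally put the stylus back in its stand, swing the lever well up again and leave the patterns still lying against the stop in their bays; do not disturb the mug, the jar or the hammer.

Things in the scene. Friction and masses are not known exactly. Their poses are not given: they have to be found in the camera images.
- jig: Fixed wooden jig, bed 215 x 395 mm, its top 10 mm above the bench. Origin on the bench under the middle bay; x points away from the robot, y left. The dark stop bar (along y, 12 mm above the bed) has its near face at x = 70 mm. Three open bays centred at y = 100, 0 and -100 mm, parted by two thin dark lines. The hold-down shaft runs along y at x = 98, z = 40 mm.
- lever (a joint): Hold-down: steel shaft with three feet (18 mm wide, one over each bay) and a hand lever at its right end (jig y = -200 mm). 0 = fully down: lever level, pointing to the robot, feet just over the last 20 mm of the patterns' heels. Positive (rad) = swung up, at most 1.35, nearly upright. Stays where left; about 3 N at the knob. Starts up.
- lever_knob (a point): Centre of the black ball knob, 30 mm in diameter, at the end of the 130 mm lever (rod 10 mm thick); 40 mm above the bench when the lever is down, about 165 mm when up.
- lever_pivot (a point): Point on the lever's hinge axis (which runs along the jig's y) in the plane of the lever: the knob moves on a circle of 130 mm radius about it.
- stylus: Tracing stylus, 120 mm tall, upright: blunt steel spike (6 mm at the tip, 8 mm at 30 mm up, then 14 mm), brass collar 40 mm in diameter 50 to 58 mm above the tip, square wooden handle 24 x 24 mm from 58 to 120 mm above the tip. Origin at the tip, z up along the handle, x and y square to the handle's faces.
- stand: Fixed dark wooden block 80 x 80 x 70 mm, origin at the centre of its underside. The stylus hangs upright in its 27 mm square hole (60 mm deep) with the collar resting on the top, the tip then 20 mm above the bench.
- small: The small shoe-sole pattern, loose, may be absent: plywood, 120 mm long (x), 56 mm wide (y), 14 mm thick, toe (-x end) round, heel (+x end) straight. Two dark ribs 8 mm high on top bound a 14 mm wide groove with one bend; its floor is the plywood's top. Origin at the centre of the underside, x from toe to heel.
- small_start (a point): Groove floor at the toe end of the small pattern's groove, 17 mm from its toe.
- small_bend (a point): Groove floor at the bend of the small pattern's groove.
- small_end (a point): Groove floor at the heel end of the small pattern's groove, 38 mm from its heel.
- small_heel (a point): Middle of the lower edge of the small pattern's straight heel face.
- middle: The middle shoe-sole pattern, loose, may be absent: plywood, 140 mm long (x), 56 mm wide (y), 14 mm thick, toe (-x end) round, heel (+x end) straight. Two dark ribs 8 mm high on top bound a 14 mm wide groove with one bend; its floor is the plywood's top. Origin at the centre of the underside, x from toe to heel.
- middle_start (a point): Groove floor at the toe end of the middle pattern's groove, 17 mm from its toe.
- middle_bend (a point): Groove floor at the bend of the middle pattern's groove.
- middle_end (a point): Groove floor at the heel end of the middle pattern's groove, 38 mm from its heel.
- middle_heel (a point): Middle of the lower edge of the middle pattern's straight heel face.
- large: The large shoe-sole pattern, loose, may be absent: plywood, 160 mm long (x), 56 mm wide (y), 14 mm thick, toe (-x end) round, heel (+x end) straight. Two dark ribs 8 mm high on top bound a 14 mm wide groove with one bend; its floor is the plywood's top. Origin at the centre of the underside, x from toe to heel.
- large_start (a point): Groove floor at the toe end of the large pattern's groove, 17 mm from its toe.
- large_bend (a point): Groove floor at the bend of the large pattern's groove.
- large_end (a point): Groove floor at the heel end of the large pattern's groove, 38 mm from its heel.
- large_heel (a point): Middle of the lower edge of the large pattern's straight heel face.
- mug: Blue mug, 90 mm high, bystander: leave alone.
- jar: Amber jar, 90 mm high, bystander: leave alone.
- hammer: Hammer lying beyond the jig, bystander: leave alone.
Things that resemble listed ones, but are neither listed nor needed, are in the scene too. Leave any green look-alike of the middle alone. Leave any turquoise look-alike of the large alone.

How it is judged:
By the outcome, as a careful person would: the job done as asked, in the order asked, and still so for the second after the job is handed in, with the robot touching nothing.
Of small, middle, large only 2 to 3 are there at a start; the rules pass over those that are not, and their reading is None.
At some moment in a run one of small, middle, large may be knocked a few centimetres aside while the robot is not near it.
It also fails if it takes over 210 s, if anything falls off the work surface, if the arm or the gripper's body presses on something with over 40 N, if the wrist force passes 120 N, or if a joint passes its speed limit or range.

ROBOT

A 6-joint arm with a two-finger parallel gripper is mounted at the origin on the work surface. World frame = base frame: x ahead of the robot, y to its left, z up, the work surface at z = 0. Lengths are in m, angles in rad, forces in N, time in s.
With the tool pointing down it reaches from about 0.4 to 0.825 m from the base axis. Payload 7 kg.
Tool frame: the origin (TCP) lies at the very end of the fingers, on their centre line; the grasp point (between the pads) lies 19 mm behind it; z points along the fingers, y is the line along which they close (so a half turn about z gives the same grasp; the last joint's range is limited). The gripper opens to 88 mm and grips with 3 to 60 N. Pads are 19 mm wide; open, the fingers measure 130 mm over their backs; the gripper's body (78 mm by 193 mm) begins 47 mm behind the grasp point.
Start: joints at [1.509, 0.359, 0.012, 0, -1.224, -0.288], TCP at [0.231, 0.634, 0.227] pointing down, gripper open.
Joint ranges: [-3.07, 3.07], [-1.43, 2.12], [-1.02, 1.25], [-3.03, 1.67], [-3.05, -0], [-3.03, 3.03]. Speed limits (rad/s): [2.39, 2.39, 3.01, 3.14, 3.14, 3.14].

INTERFACE

Orientations are given as [roll, pitch, yaw] about the fixed x, y, z axes, in that order (R = Rz(yaw) Ry(pitch) Rx(roll)).
In Python, from station import * gives the robot as it stands.
- The arm moves only by the tool servo_tool, never from a script. Its argument "moves" is a list of rows, each an object of numbers: "jaw": the opening, from 0 (shut) to 1 (fully open); "dx", "dy", "dz": the shift along the world's x, y, z in m; "roll": the turn about the world's z in degrees. A call has exactly 10 rows; each row shifts and turns the commanded pose from where the row before left it; what a row does not reach is not made up. A row lasts 1/8 s, in which the tool goes at most 62.5 mm and 10.7 degrees, less where a joint would pass 70% of its speed; a pose out of reach is approached as far as the arm can. A call with a gripper value outside its range is refused whole. The fingers move at their own pace and stop on an object; "newtons" is the grip in N (left out, the last holds). Time passes only in rows, so rows that do not move let the fingers close, or fill a call up. It gives the time, the measured TCP pose, the force, the opening and the grip force at its end, in the units of the state.
- get_state(): the state, without advancing time (a new reading comes with each control period).
- grab_frame(name): name is "side" or "top" or "wrist"; returns (picture, depth): 420x560x3 uint8, red, green, blue; 420x560 float32, m along the optical axis (not along the pixel's ray), 0 where there is no reading.
- calibration(name): a dict with "intrinsics" (3x3 intrinsics, pixels), "R" (3x3) and "t" (3): a world point X has camera coordinates R X + t. Camera axes: x right, y down, z forward; pixel columns grow to the right and rows downward; lengths in m; the calibration is good to about 2 mm. A picture is of the moment at which its call begins: read the wrist's pose just before it. calibration takes no time and is no camera call; for the wrist camera it gives the pose at the moment of the call.
- job_done(): hands the job in; it is judged then, once.
The state is a dict: "t": time; "q": joint angles; "qd": joint speeds; "joint_efforts": joint torques, N m; "eef_pos": TCP position; "ee_rot": TCP orientation; "force": force on the tool from outside, world axes, zero at the start; "moment": the same for the moment, N m; "width": finger opening in m; "gripper_force": force on a finger pad.
Only numpy, scipy, OpenCV 4.12 (cv2) and the standard library are available. Lean on these libraries where they do the work, as an engineer would, in place of code of your own. Each camera call takes 0.05 s, during which the arm holds its last target. There are 200 camera calls.

## Working session

There is one attempt and no reset: what is moved stays moved. The work goes in short steps, Python scripts to look and compute and a tool call to move; the robot and the scene stay as the last step left them, time stands still between calls to the robot, and variables do not carry over. Pictures are saved under pics/ and viewed, at most 14 in all, crops included, and the job is handed in when it is done.

Besides the shell and the picture viewer there is one more tool, called after "Request:" as name(argument=value, ...) on one line, values as JSON. servo_tool: Moves the arm, as the interface text tells. Its arguments: {"type":"object","properties":{"moves":{"type":"array","items":{"type":"object","properties":{"jaw":{"type":"number"},"dx":{"type":"number"},"dy":{"type":"number"},"dz":{"type":"number"},"roll":{"type":"number"}}}},"newtons":{"type":"number"}},"required":["moves"]}

```bash
mkdir -p pics; ls; cat > h.py <<'E'
from station import *
import numpy as np, cv2
def cloud(name):
    c=calibration(name); im,d=grab_frame(name)
    K,R,t=[np.array(c[k]) for k in("intrinsics","R","t")]
    v,u=np.mgrid[:d.shape[0],:d.shape[1]]
    P=np.stack([(u-K[0,2])/K[0,0]*d,(v-K[1,2])/K[1,1]*d,d],-1)
    W=(P-t)@R
    W[d==0]=np.nan
    return im,d,W
def save(im,n,s=1): cv2.imwrite('pics/'+n,cv2.resize(im[...,::-1],None,fx=s,fy=s,interpolation=cv2.INTER_CUBIC))
E
python3 - <<'E'
from h import *
for n in("top","side"):
    im,d,W=cloud(n); save(im,n+'0.png',1.4); np.savez(n+'0.npz',im=im,d=d,W=W)
    c=calibration(n);print(n,-np.array(c["R"]).T@c["t"], c["intrinsics"])
print(get_state())
E
```

```text
pics
top [0.46548419 0.01764647 1.43826051] [[398.74458359   0.         284.59934676]
 [  0.         398.74458359 211.07226603]
 [  0.           0.           1.        ]]
side [ 0.06562544 -0.7432178   0.75249947] [[392.70600197   0.         277.62340902]
 [  0.         392.70600197 212.81253545]
 [  0.           0.           1.        ]]
{'t': 0.1, 'q': array([ 1.50910403e+00,  3.59268944e-01,  1.11288291e-02, -3.17310784e-04,
       -1.22412158e+00, -2.88089194e-01]), 'qd': array([ 0.00034358, -0.00147825,  0.00254879,  0.00018045, -0.00054001,
       -0.00152129]), 'joint_efforts': array([-1.58567611e-03, -5.84161878e+01,  2.93750435e+01,  7.01549202e+00,
        1.01680134e-02, -5.73505872e-05]), 'eef_pos': array([0.23119546, 0.63368144, 0.22573534]), 'ee_rot': array([ 3.14010291e+00, -1.30363926e-04, -3.49889430e-01]), 'force': array([-0.81105258,  0.24907012,  0.04060203]), 'moment': array([-0.00164649,  0.07178314, -0.00962915]), 'gripper_force': 0.0, 'width': 0.08787307563631516}
```

View pics/top0.png

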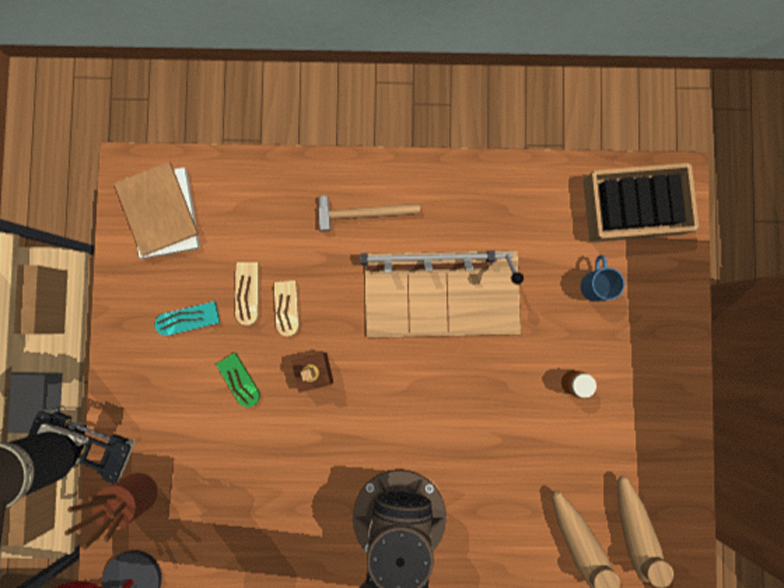

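View pics/side0.png

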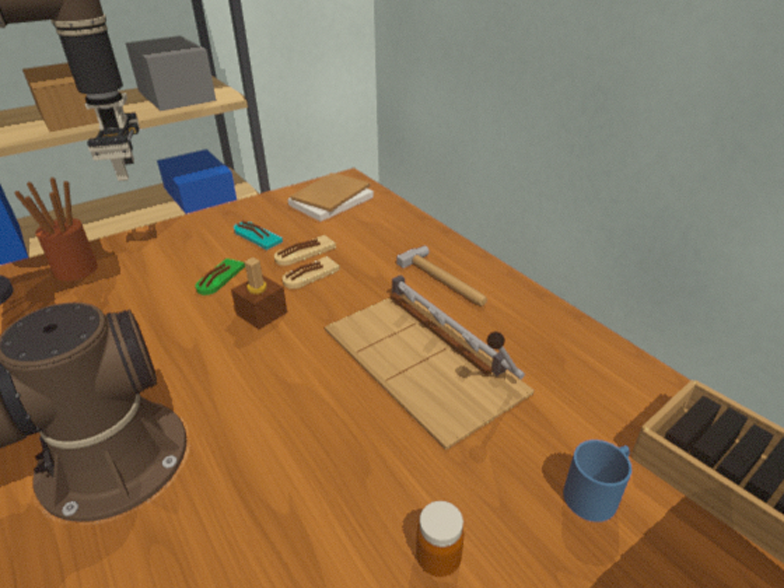

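The top view (1.4x pixels) shows two plain plywood patterns at (245,293) and (286,308). The look-alikes are turquoise (186,318) and green (238,379). The stylus in its stand is at (307,371), the jig at (443,295) and the lever knob, up, at (517,278). I take the two plywood ones.

```bash
python3 - <<'E'
from h import *
z=np.load('top0.npz');im,W=z['im'],z['W']
hsv=cv2.cvtColor(im,cv2.COLOR_RGB2HSV)
def reg(x0,y0,x1,y1): # scaled px
    s=np.zeros(im.shape[:2],bool); s[int(y0/1.4):int(y1/1.4),int(x0/1.4):int(x1/1.4)]=1; return s
for n,b,lo in(("L",(228,255,266,332),.007),("R",(268,272,304,342),.007),("jig",(355,275,530,345),.004),("stand",(275,340,340,400),.05)):
    m=reg(*b)&(W[...,2]>lo)
    P=W[m]; r=cv2.minAreaRect(P[:,:2].astype(np.float32)); print(n,m.sum(),np.round(r[0],4),np.round(r[1],4),round(r[2],1),'z',np.round(np.percentile(P[:,2],[5,50,95]),4))
m=reg(500,240,535,295)&(hsv[...,2]<60); P=W[m];print('knob',m.sum(),np.nanmedian(P,0),np.nanmax(P[:,2]))
zb=W[reg(400,400,500,450)][:,2];print('bench',np.nanmedian(zb))
m=reg(275,340,340,400)&(W[...,2]>.1);print('handle',W[m].mean(0),m.sum())
for a in((580,384),(602,285)):
    m=reg(a[0]-28,a[1]-40,a[0]+28,a[1]+28)&(W[...,2]>.02);print(W[m].min(0),W[m].max(0))
E
```

```text
L 712 [0.5614 0.4044] [0.1761 0.0931] 1.7 z [0.0092 0.015  0.0233]
R 614 [0.5308 0.3007] [0.1615 0.0872] 0.2 z [0.0092 0.0149 0.0226]
jig 4943 [ 0.5224 -0.0995] [0.1765 0.4474] 0.8 z [0.0054 0.0103 0.0157]
stand 577 [0.3589 0.2231] [0.0799 0.0814] 14.5 z [0.0654 0.0713 0.1397]
knob 50 [ 0.59072006 -0.25983532  0.16260973] 0.16897758102934332
bench 0.0004868571717787244
handle [0.36017462 0.22051856 0.13527282] 70
[ 0.30887991 -0.46489463  0.02054741] [ 0.3704937  -0.40373402  0.09768942]
[ 0.54576365 -0.53634946  0.0202438 ] [ 0.66119899 -0.4556549   0.09760855]
```

Request:
servo_tool(moves=[{"jaw": 1, "dx": 0.032, "dy": -0.034, "dz": 0.01, "roll": 2.5}, {"dx": 0.032, "dy": -0.034, "dz": 0.01, "roll": 2.5}, {"dx": 0.032, "dy": -0.034, "dz": 0.01, "roll": 2.5}, {"dx": 0.032, "dy": -0.034, "dz": 0.01, "roll": 2.5}, {"dx": 0.032, "dy": -0.034, "dz": 0.01, "roll": 2.5}, {"dx": 0.032, "dy": -0.034, "dz": 0.01, "roll": 2.5}, {"dx": 0.032, "dy": -0.034, "dz": 0.01, "roll": 2.5}, {"dx": 0.032, "dy": -0.034, "dz": 0.01, "roll": 2.5}, {}, {}])

```text
$.moves[1]: bad value
```

```bash
python3 - <<'E'
from h import *
s=get_state();print(s['eef_pos'],s['ee_rot'])
c=calibration('wrist');print(-np.array(c["R"]).T@c["t"],np.round(c["R"],2),c["intrinsics"][0])
im,d,W=cloud('wrist');save(im,'w1.png',1.4);np.savez('w1.npz',im=im,d=d,W=W)
E
```

```text
[0.23119546 0.63368144 0.22573534] [ 3.14010291e+00 -1.30363926e-04 -3.49889430e-01]
[0.29579054 0.60993549 0.38328452] [[-0.34 -0.94  0.  ]
 [-0.91  0.33  0.25]
 [-0.24  0.09 -0.97]] [310.94104986   0.         276.0331493 ]
```

View pics/w1.png

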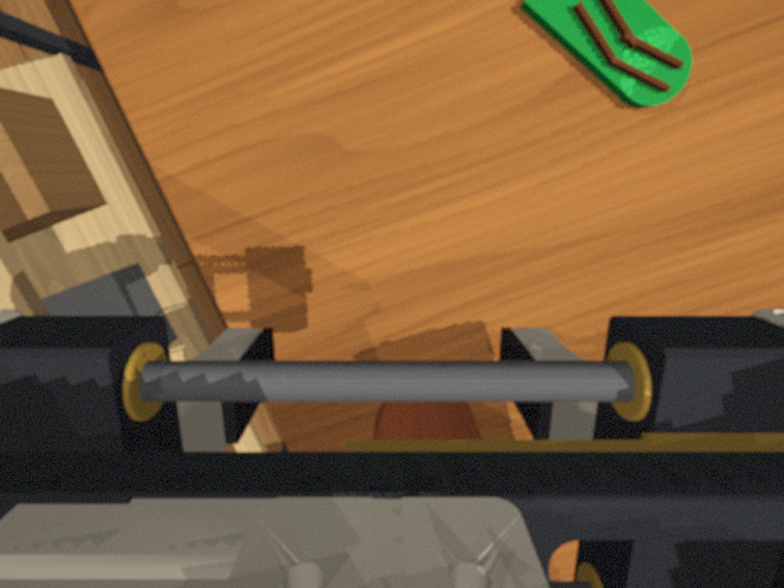

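The wrist view shows only the green look-alike (600,50) ahead of the tool. The camera looks forward of the fingers, and the move was refused because it needs full rows.

Request:
servo_tool(moves=[{"jaw": 1, "dx": 0.024, "dy": -0.035, "dz": 0.008, "roll": 2.5}, {"jaw": 1, "dx": 0.024, "dy": -0.035, "dz": 0.008, "roll": 2.5}, {"jaw": 1, "dx": 0.024, "dy": -0.035, "dz": 0.008, "roll": 2.5}, {"jaw": 1, "dx": 0.024, "dy": -0.035, "dz": 0.008, "roll": 2.5}, {"jaw": 1, "dx": 0.024, "dy": -0.035, "dz": 0.008, "roll": 2.5}, {"jaw": 1, "dx": 0.024, "dy": -0.035, "dz": 0.008, "roll": 2.5}, {"jaw": 1, "dx": 0.024, "dy": -0.035, "dz": 0.008, "roll": 2.5}, {"jaw": 1, "dx": 0.024, "dy": -0.035, "dz": 0.008, "roll": 2.5}, {"jaw": 1, "dx": 0, "dy": 0, "dz": 0, "roll": 0}, {"jaw": 1, "dx": 0, "dy": 0, "dz": 0, "roll": 0}])

```text
t: 1.4
eef_pos: [0.4233, 0.354, 0.2904]
ee_rot: [-3.142, 0.0, -0.002]
force: [-1.2, 0.2, 0.2]
width: 0.0878
gripper_force: 0.0
```

```bash
python3 - <<'E'
from h import *
s=get_state();print(s['eef_pos'],s['ee_rot'])
im,d,W=cloud('wrist');save(im,'w2.png',1.4);np.savez('w2.npz',im=im,d=d,W=W)
E
```

```text
[0.42325618 0.35398777 0.29035721] [-3.14154954e+00  3.14641615e-04 -1.84143436e-03]
```

View pics/w2.png

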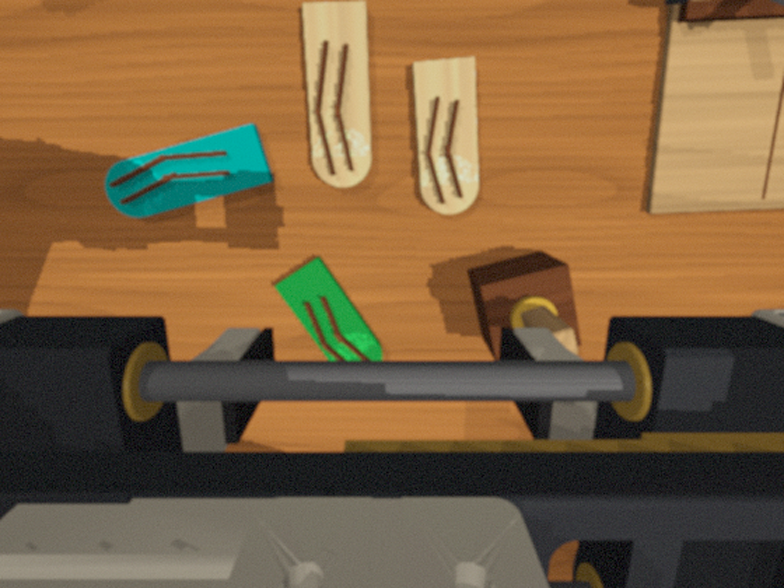

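The close view shows both plywood patterns, (337,95) and (447,135), with toes at (342,180) and (450,208) facing the robot. The stylus stand is at (525,300) and the jig is at the upper right. I'll measure these precisely.

```bash
cat >> h.py <<'E'
def proj(c,uv,z):
    K,R,t=[np.array(c[k]) for k in("intrinsics","R","t")]
    uv=np.atleast_2d(uv).astype(float)
    r=np.c_[(uv-K[[0,1],[2,2]])/K[[0,1],[0,1]],np.ones(len(uv))]@R
    o=-R.T@t
    return (o+r*((z-o[2])/r[:,2])[:,None])[:,:2]
def pattern(im,c,W,lo,hi,zoff=0.0):
    """pattern within world box lo..hi: heel, axis angle, length, rib centre points in pattern frame"""
    hsv=cv2.cvtColor(im,cv2.COLOR_RGB2HSV)
    box=(W[...,0]>lo[0])&(W[...,0]<hi[0])&(W[...,1]>lo[1])&(W[...,1]<hi[1])
    ply=box&(hsv[...,1]<125)&(hsv[...,2]>120)
    n,l,st,_=cv2.connectedComponentsWithStats(cv2.morphologyEx(ply.astype(np.uint8),cv2.MORPH_CLOSE,np.ones((9,9))))
    k=1+np.argmax(st[1:,4]); m=(l==k).astype(np.uint8)
    cn=max(cv2.findContours(m,cv2.RETR_EXTERNAL,cv2.CHAIN_APPROX_NONE)[0],key=cv2.contourArea)[:,0]
    zt=np.nanmedian(W[(m>0)&ply][:,2])
    Q=proj(c,cn,.014+zoff).astype(np.float32)
    ct,sz,a=cv2.minAreaRect(Q)
    a=np.radians(a); 
    if abs(np.sin(a))>.7: a-=np.pi/2; sz=sz[::-1]
    R=np.array([[np.cos(a),-np.sin(a)],[np.sin(a),np.cos(a)]])
    dark=(cv2.erode(m,np.ones((5,5)))>0)&(hsv[...,2]<110)
    v,u=np.nonzero(dark); D=(proj(c,np.c_[u,v],.022+zoff)-ct)@R
    return dict(ct=np.array(ct),sz=np.array(sz),a=a,zt=zt,D=D)
E
python3 - <<'E'
from h import *
z=np.load('w2.npz');im,W=z['im'],z['W'];c=calibration('wrist')
for n,lo,hi in(("L",(.45,.34),(.68,.47)),("R",(.44,.24),(.63,.35))):
    p=pattern(im,c,W,lo,hi);print(n,p['ct'],p['sz'],np.degrees(p['a']),p['zt'])
    D=p['D']
    for x0 in np.arange(-.07,.07,.01):
        d=D[(D[:,0]>x0)&(D[:,0]<x0+.01),1]
        if len(d)>4:
            th=(d.min()+d.max())/2; print(np.round(x0+.005,3),len(d),np.round([d[d<th].mean()*1e3,d[d>=th].mean()*1e3],1))
m=(W[...,2]>.06)&(W[...,2]<.075)&(W[...,1]<.29)&(W[...,1]>.15)&(W[...,0]<.42)
print('stand',m.sum(),W[m].mean(0),cv2.minAreaRect(W[m][:,:2].astype(np.float32)))
t=np.load('top0.npz');W=t['W']
m=(W[...,2]>.055)&(W[...,2]<.085)&(W[...,1]<.29)&(W[...,1]>.15)&(W[...,0]<.45)&(W[...,0]>.28)
print('stand',cv2.minAreaRect(W[m][:,:2].astype(np.float32)))
E
```

```text
L [0.55644643 0.39790857] [0.16073601 0.05760187] 1.3148120641708374 0.013329841008488922
-0.055 7 [-7.8 10.9]
-0.005 13 [-1.5 17. ]
0.005 18 [-2.8 15.1]
0.015 15 [-4.6 13.5]
0.025 13 [-6.7 11.5]
0.035 13 [-8.4  9.3]
R [0.51973277 0.29574028] [0.14013617 0.05857043] 4.613523006439209 0.013378405121716848
-0.055 7 [-8.2  9.9]
-0.045 14 [-5.8 11.9]
-0.035 8 [-4.  14.3]
-0.025 14 [-1.3 17. ]
-0.015 7 [ 0.9 18.7]
-0.005 9 [-0.3 18.8]
0.005 12 [-1.9 17. ]
0.015 11 [-4.1 13.7]
0.025 14 [-6.2 11.9]
stand 2154 [0.37907408 0.22435532 0.06891642] ((0.36296597123146057, 0.21974101662635803), (0.08017098903656006, 0.08088359981775284), 14.558344841003418)
stand ((0.3588028848171234, 0.2230168581008911), (0.07977646589279175, 0.08148384839296341), 13.974105834960938)
```

Request:
servo_tool(moves=[{"jaw": 1, "dx": 0.0, "dy": -0.048, "dz": 0.004, "roll": 0}, {"jaw": 1, "dx": 0.0, "dy": -0.048, "dz": 0.004, "roll": 0}, {"jaw": 1, "dx": 0.0, "dy": -0.048, "dz": 0.004, "roll": 0}, {"jaw": 1, "dx": 0.0, "dy": -0.048, "dz": 0.004, "roll": 0}, {"jaw": 1, "dx": 0.0, "dy": -0.048, "dz": 0.004, "roll": 0}, {"jaw": 1, "dx": 0.0, "dy": -0.048, "dz": 0.004, "roll": 0}, {"jaw": 1, "dx": 0.0, "dy": -0.048, "dz": 0.004, "roll": 0}, {"jaw": 1, "dx": 0.0, "dy": -0.048, "dz": 0.004, "roll": 0}, {"jaw": 1, "dx": 0, "dy": 0, "dz": 0, "roll": 0}, {"jaw": 1, "dx": 0, "dy": 0, "dz": 0, "roll": 0}])

```text
t: 2.7
eef_pos: [0.4234, -0.0294, 0.3223]
ee_rot: [-3.141, 0.0, -0.001]
force: [0.2, -0.4, 0.7]
width: 0.0874
gripper_force: 0.0
```

```bash
python3 - <<'E'
from h import *
s=get_state();print(s['eef_pos'],s['ee_rot'])
im,d,W=cloud('wrist');save(im,'w3.png',1.4);np.savez('w3.npz',im=im,d=d,W=W)
E
```

```text
[ 0.42337013 -0.02935752  0.32227642] [-3.14149451e+00  4.24691747e-04 -8.31774979e-04]
```

View pics/w3.png

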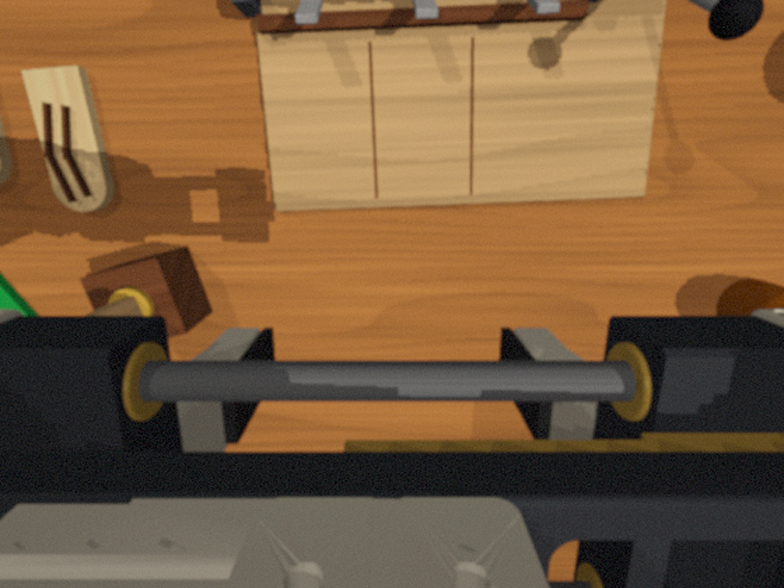

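The jig view shows the bay lines at (370,42)-(376,197) and (472,38)-(471,194), the front bed edge (275,211)-(645,196), the stop bar's lower edge around (260,32)-(580,20) and the raised knob at (736,15).

```bash
python3 - <<'E'
from h import *
z=np.load('w3.npz');im,W=z['im'],z['W'];c=calibration('wrist');hsv=cv2.cvtColor(im,cv2.COLOR_RGB2HSV);g=cv2.cvtColor(im,cv2.COLOR_RGB2GRAY).astype(float)
# bay lines: darkest px per row
for n,u0,u1 in(("l1",258,275),("l2",328,345)):
    pts=[]
    for v in range(35,135):
        r=g[v,u0:u1]; w=np.clip(np.median(r)-12-r,0,None)
        if w.sum()>5: pts.append((u0+(w*np.arange(len(r))).sum()/w.sum(),v))
    P=proj(c,pts,.010); k=np.polyfit(P[:,0],P[:,1],1); 
    for _ in range(3):
        e=abs(np.polyval(k,P[:,0])-P[:,1]); P=P[e<max(.002,2*np.median(e))]; k=np.polyfit(P[:,0],P[:,1],1)
    print(n,len(P),k,np.degrees(np.arctan(k[0])),e.std(),P[:,0].min(),P[:,0].max(), 'y at .53',np.polyval(k,.53))
# front edge and stop edge along columns
for n,v0,v1,u in(("front",130,160,range(205,455,3)),("stop",8,32,list(range(195,230,3))+list(range(270,330,3))+list(range(345,365,3)))):
    pts=[]
    for x in u:
        col=cv2.GaussianBlur(g,(3,3),0)[v0:v1,x]; d=np.diff(col); i=np.argmax(d) if n=="stop" else np.argmin(d)
        pts.append((x,v0+i+.5))
    P=proj(c,pts,.010); k=np.polyfit(P[:,1],P[:,0],1)
    for _ in range(4):
        e=abs(np.polyval(k,P[:,1])-P[:,0]); s=e<max(.0015,2*np.median(e)); P=P[s]; k=np.polyfit(P[:,1],P[:,0],1)
    print(n,len(P),k,-np.degrees(np.arctan(k[0])),'x at y -.057',np.polyval(k,-.057),e.std())
m=(W[...,2]>.008)&(W[...,2]<.012)&(W[...,0]<.59)&(W[...,1]<.1)&(W[...,1]>-.25); print('bedz',np.nanmedian(W[...,2][(W[...,0]>.5)&(W[...,0]<.57)&(W[...,1]<.05)&(W[...,1]>-.15)]))
m=(W[...,2]>.145)&(W[...,1]<-.2);print('knob',m.sum(),W[m].mean(0))
E
```

```text
l1 100 [ 0.03747747 -0.03631588] 2.146296630950464 4.1943498650049435e-05 0.47383352321463057 0.6061568152581684 y at .53 -0.016452815699573818
l2 100 [ 0.03787938 -0.13652275] 2.169291515794696 5.929424334106157e-05 0.4737100860643599 0.6060609097267171 y at .53 -0.11644667390024926
front 84 [-0.03749084  0.45381262] 2.1470611136417963 x at y -.057 0.45594959529561435 0.00023882256360897297
stop 34 [-0.03867645  0.62315322] 2.21489331637394 x at y -.057 0.6253577820512033 0.00019617960081059774
bedz 0.009331629500092104
knob 906 [ 0.588437   -0.25923332  0.15865548]
```

```bash
python3 - <<'E'
from h import *
z=np.load('top0.npz');im,W=z['im'],z['W'];c=calibration('top')
for n,lo,hi in(("L",(.45,.35),(.68,.46)),("R",(.43,.24),(.63,.35))):
    p=pattern(im,c,W,lo,hi);print(n,p['ct'],p['sz'],np.degrees(p['a']),p['zt'])
g=cv2.cvtColor(im,cv2.COLOR_RGB2GRAY).astype(float)
for u0,u1 in((286,297),(314,325)):
    pts=[]
    for v in range(202,234):
        r=g[v,u0:u1]; w=np.clip(np.median(r)-5-r,0,None)
        if w.sum()>5: pts.append((u0+(w*np.arange(len(r))).sum()/w.sum(),v))
    P=proj(c,pts,.010);k=np.polyfit(P[:,0],P[:,1],1);print(len(P),k,np.polyval(k,.53))
z=np.load('w3.npz');im,W=z['im'],z['W'];c=calibration('wrist')
p=pattern(im,c,W,(.44,.2),(.63,.36));print('R in w3',p['ct'],p['sz'],np.degrees(p['a']),p['zt'])
E
```

```text
L [0.55430716 0.39902386] [0.16157757 0.05727213] 1.713793158531189 0.014256391490330565
R [0.51945382 0.29716104] [0.14033605 0.05879506] 4.819444656372071 0.014526950155294597
32 [ 0.06972761 -0.05008884] -0.013133202083926113
32 [ 0.06249968 -0.14659752] -0.1134726940741537
R in w3 [0.51997644 0.291237  ] [0.14040206 0.0632513 ] 4.576850891113281 0.012828767931963256
```

Request:
servo_tool(newtons=20, moves=[{"jaw": 1, "dx": 0.0137, "dy": 0.0465, "dz": -0.028, "roll": 0.67}, {"jaw": 1, "dx": 0.0137, "dy": 0.0465, "dz": -0.028, "roll": 0.67}, {"jaw": 1, "dx": 0.0137, "dy": 0.0465, "dz": -0.028, "roll": 0.67}, {"jaw": 1, "dx": 0.0137, "dy": 0.0465, "dz": -0.028, "roll": 0.67}, {"jaw": 1, "dx": 0.0137, "dy": 0.0465, "dz": -0.028, "roll": 0.67}, {"jaw": 1, "dx": 0.0137, "dy": 0.0465, "dz": -0.028, "roll": 0.67}, {"jaw": 1, "dx": 0.0137, "dy": 0.0465, "dz": -0.028, "roll": 0.67}, {"jaw": 1, "dx": 0, "dy": 0, "dz": 0, "roll": 0}, {"jaw": 1, "dx": 0, "dy": 0, "dz": -0.04, "roll": 0}, {"jaw": 1, "dx": 0, "dy": 0, "dz": -0.04, "roll": 0}])

```text
t: 4.0
eef_pos: [0.5187, 0.2971, 0.0461]
ee_rot: [-3.141, -0.001, 0.083]
force: [0.9, 0.5, -0.3]
width: 0.0875
gripper_force: 0.0
```

Request:
servo_tool(newtons=20, moves=[{"jaw": 1, "dx": 0, "dy": 0, "dz": -0.02, "roll": 0}, {"jaw": 1, "dx": 0, "dy": 0, "dz": -0.02, "roll": 0}, {"jaw": 0.5, "dx": 0, "dy": 0, "dz": 0, "roll": 0}, {"jaw": 0.5, "dx": 0, "dy": 0, "dz": 0, "roll": 0}, {"jaw": 0.5, "dx": 0, "dy": 0, "dz": 0, "roll": 0}, {"jaw": 0.5, "dx": 0, "dy": 0, "dz": 0, "roll": 0}, {"jaw": 0.5, "dx": 0, "dy": 0, "dz": 0, "roll": 0}, {"jaw": 0.5, "dx": 0, "dy": 0, "dz": 0, "roll": 0}, {"jaw": 0.5, "dx": 0, "dy": 0, "dz": 0, "roll": 0}, {"jaw": 0.5, "dx": 0, "dy": 0, "dz": 0, "roll": 0}])

```text
t: 5.25
eef_pos: [0.5196, 0.2961, 0.0075]
ee_rot: [-3.141, -0.001, 0.081]
force: [-2.5, -0.0, 5.9]
width: 0.0552
gripper_force: 20.0
```

Request:
servo_tool(newtons=20, moves=[{"jaw": 0.5, "dx": 0, "dy": 0, "dz": 0.035, "roll": 0}, {"jaw": 0.5, "dx": 0, "dy": 0, "dz": 0.045, "roll": 0}, {"jaw": 0.5, "dx": 0.002, "dy": -0.0452, "dz": 0, "roll": -0.31}, {"jaw": 0.5, "dx": 0.002, "dy": -0.0452, "dz": 0, "roll": -0.31}, {"jaw": 0.5, "dx": 0.002, "dy": -0.0452, "dz": 0, "roll": -0.31}, {"jaw": 0.5, "dx": 0.002, "dy": -0.0452, "dz": 0, "roll": -0.31}, {"jaw": 0.5, "dx": 0.002, "dy": -0.0452, "dz": 0, "roll": -0.31}, {"jaw": 0.5, "dx": 0.002, "dy": -0.0452, "dz": 0, "roll": -0.31}, {"jaw": 0.5, "dx": 0.002, "dy": -0.0452, "dz": 0, "roll": -0.31}, {"jaw": 0.5, "dx": 0.002, "dy": -0.0452, "dz": 0, "roll": -0.31}])

```text
t: 6.5
eef_pos: [0.5346, -0.0676, 0.0862]
ee_rot: [-3.141, 0.001, 0.037]
force: [1.0, 0.5, -3.8]
width: 0.0557
gripper_force: 20.0
```

Request:
servo_tool(newtons=20, moves=[{"jaw": 0.5, "dx": 0, "dy": 0, "dz": 0, "roll": 0}, {"jaw": 0.5, "dx": 0, "dy": 0, "dz": 0, "roll": 0}, {"jaw": 0.5, "dx": 0, "dy": 0, "dz": -0.03, "roll": 0}, {"jaw": 0.5, "dx": 0, "dy": 0, "dz": -0.02, "roll": 0}, {"jaw": 0.5, "dx": 0, "dy": 0, "dz": -0.01, "roll": 0}, {"jaw": 0.5, "dx": 0, "dy": 0, "dz": -0.005, "roll": 0}, {"jaw": 0.5, "dx": 0, "dy": 0, "dz": -0.002, "roll": 0}, {"jaw": 0.5, "dx": 0, "dy": 0, "dz": 0, "roll": 0}, {"jaw": 0.5, "dx": 0, "dy": 0, "dz": 0, "roll": 0}, {"jaw": 0.5, "dx": 0, "dy": 0, "dz": 0, "roll": 0}])

```text
t: 7.75
eef_pos: [0.5355, -0.066, 0.0199]
ee_rot: [-3.141, -0.001, 0.038]
force: [-0.6, 0.2, -4.4]
width: 0.0555
gripper_force: 20.0
```

Request:
servo_tool(newtons=20, moves=[{"jaw": 0.5, "dx": 0, "dy": 0, "dz": -0.0015, "roll": 0}, {"jaw": 0.5, "dx": 0.004, "dy": 0, "dz": 0, "roll": 0}, {"jaw": 0.5, "dx": 0.004, "dy": 0, "dz": 0, "roll": 0}, {"jaw": 0.5, "dx": 0.004, "dy": 0.0005, "dz": 0, "roll": 0}, {"jaw": 0.5, "dx": 0.002, "dy": 0, "dz": 0, "roll": 0}, {"jaw": 0.5, "dx": 0.001, "dy": 0, "dz": 0, "roll": 0}, {"jaw": 0.5, "dx": 0.001, "dy": 0, "dz": 0, "roll": 0}, {"jaw": 0.5, "dx": 0.001, "dy": 0, "dz": 0, "roll": 0}, {"jaw": 0.5, "dx": 0, "dy": 0, "dz": 0, "roll": 0}, {"jaw": 0.5, "dx": 0, "dy": 0, "dz": 0, "roll": 0}])

```text
t: 9.0
eef_pos: [0.5522, -0.0655, 0.0181]
ee_rot: [-3.142, 0.0, 0.038]
force: [-0.4, -0.8, -3.2]
width: 0.0556
gripper_force: 20.0
```

Request:
servo_tool(newtons=20, moves=[{"jaw": 0.5, "dx": 0, "dy": 0, "dz": -0.0006, "roll": 0}, {"jaw": 0.5, "dx": 0.001, "dy": 0, "dz": 0, "roll": 0}, {"jaw": 0.5, "dx": 0.001, "dy": 0, "dz": 0, "roll": 0}, {"jaw": 0.5, "dx": 0.001, "dy": 0, "dz": 0, "roll": 0}, {"jaw": 0.5, "dx": 0.0005, "dy": 0, "dz": 0, "roll": 0}, {"jaw": 0.5, "dx": 0.0005, "dy": 0, "dz": 0, "roll": 0}, {"jaw": 0.5, "dx": 0, "dy": 0, "dz": 0, "roll": 0}, {"jaw": 0.5, "dx": 0, "dy": 0, "dz": 0, "roll": 0}, {"jaw": 0.5, "dx": 0, "dy": 0, "dz": 0, "roll": 0}, {"jaw": 0.5, "dx": 0, "dy": 0, "dz": 0, "roll": 0}])

```text
t: 10.25
eef_pos: [0.5551, -0.0656, 0.0175]
ee_rot: [3.141, 0.002, 0.038]
force: [-6.5, 0.5, 5.9]
width: 0.0558
gripper_force: 20.0
```

Request:
servo_tool(newtons=20, moves=[{"jaw": 0.5, "dx": 0.0005, "dy": 0, "dz": 0, "roll": 0}, {"jaw": 0.5, "dx": 0.0005, "dy": 0, "dz": 0, "roll": 0}, {"jaw": 0.5, "dx": 0.0005, "dy": 0, "dz": 0, "roll": 0}, {"jaw": 0.5, "dx": 0, "dy": 0, "dz": 0, "roll": 0}, {"jaw": 0.5, "dx": 0, "dy": 0, "dz": 0, "roll": 0}, {"jaw": 0.75, "dx": 0, "dy": 0, "dz": 0, "roll": 0}, {"jaw": 0.75, "dx": 0, "dy": 0, "dz": 0, "roll": 0}, {"jaw": 0.75, "dx": 0, "dy": 0, "dz": 0, "roll": 0}, {"jaw": 0.75, "dx": -0.002, "dy": 0, "dz": 0.03, "roll": 0}, {"jaw": 0.75, "dx": -0.002, "dy": 0, "dz": 0.05, "roll": 0}])

```text
t: 11.5
eef_pos: [0.5527, -0.0657, 0.0967]
ee_rot: [3.141, 0.004, 0.038]
force: [1.3, 0.3, -0.6]
width: 0.0654
gripper_force: 0.0
```

```bash
python3 - <<'E'
from h import *
im,d,W=cloud('top');c=calibration('top')
p=pattern(im,c,W,(.42,.3),(.7,.47));print(p['ct'],p['sz'],np.degrees(p['a']),p['zt'])
E
```

```text
[0.55433464 0.3990292 ] [0.16152233 0.05728103] 1.7137871980667114 0.014618597768155942
```

Request:
servo_tool(moves=[{"jaw": 1, "dx": 0, "dy": 0, "dz": 0.03, "roll": 0}, {"jaw": 1, "dx": 0.0002, "dy": 0.0516, "dz": 0, "roll": -0.06}, {"jaw": 1, "dx": 0.0002, "dy": 0.0516, "dz": 0, "roll": -0.06}, {"jaw": 1, "dx": 0.0002, "dy": 0.0516, "dz": 0, "roll": -0.06}, {"jaw": 1, "dx": 0.0002, "dy": 0.0516, "dz": 0, "roll": -0.06}, {"jaw": 1, "dx": 0.0002, "dy": 0.0516, "dz": 0, "roll": -0.06}, {"jaw": 1, "dx": 0.0002, "dy": 0.0516, "dz": 0, "roll": -0.06}, {"jaw": 1, "dx": 0.0002, "dy": 0.0516, "dz": 0, "roll": -0.06}, {"jaw": 1, "dx": 0.0002, "dy": 0.0516, "dz": 0, "roll": -0.06}, {"jaw": 1, "dx": 0.0002, "dy": 0.0516, "dz": 0, "roll": -0.06}])

```text
t: 12.8
eef_pos: [0.5556, 0.4009, 0.1274]
ee_rot: [-3.141, -0.001, 0.029]
force: [1.1, 0.1, 0.5]
width: 0.0877
gripper_force: 0.0
```

Request:
servo_tool(newtons=20, moves=[{"jaw": 1, "dx": 0, "dy": 0, "dz": 0, "roll": 0}, {"jaw": 1, "dx": 0, "dy": 0, "dz": -0.04, "roll": 0}, {"jaw": 1, "dx": 0, "dy": 0, "dz": -0.04, "roll": 0}, {"jaw": 1, "dx": 0, "dy": 0, "dz": -0.03, "roll": 0}, {"jaw": 1, "dx": 0, "dy": 0, "dz": -0.0095, "roll": 0}, {"jaw": 0.5, "dx": 0, "dy": 0, "dz": 0, "roll": 0}, {"jaw": 0.5, "dx": 0, "dy": 0, "dz": 0, "roll": 0}, {"jaw": 0.5, "dx": 0, "dy": 0, "dz": 0, "roll": 0}, {"jaw": 0.5, "dx": 0, "dy": 0, "dz": 0, "roll": 0}, {"jaw": 0.5, "dx": 0, "dy": 0, "dz": 0, "roll": 0}])

```text
t: 14.05
eef_pos: [0.5559, 0.3992, 0.009]
ee_rot: [-3.141, -0.001, 0.029]
force: [-1.1, -0.7, 6.1]
width: 0.0553
gripper_force: 20.0
```

Request:
servo_tool(newtons=20, moves=[{"jaw": 0.5, "dx": 0, "dy": 0, "dz": 0.035, "roll": 0}, {"jaw": 0.5, "dx": 0, "dy": 0, "dz": 0.045, "roll": 0}, {"jaw": 0.5, "dx": -0.0043, "dy": -0.0457, "dz": 0, "roll": 0.06}, {"jaw": 0.5, "dx": -0.0043, "dy": -0.0457, "dz": 0, "roll": 0.06}, {"jaw": 0.5, "dx": -0.0043, "dy": -0.0457, "dz": 0, "roll": 0.06}, {"jaw": 0.5, "dx": -0.0043, "dy": -0.0457, "dz": 0, "roll": 0.06}, {"jaw": 0.5, "dx": -0.0043, "dy": -0.0457, "dz": 0, "roll": 0.06}, {"jaw": 0.5, "dx": -0.0043, "dy": -0.0457, "dz": 0, "roll": 0.06}, {"jaw": 0.5, "dx": -0.0043, "dy": -0.0457, "dz": 0, "roll": 0.06}, {"jaw": 0.5, "dx": -0.0043, "dy": -0.0457, "dz": 0, "roll": 0.06}])

```text
t: 15.3
eef_pos: [0.5203, 0.0319, 0.0877]
ee_rot: [-3.141, 0.001, 0.037]
force: [1.8, 0.2, -3.9]
width: 0.0559
gripper_force: 20.0
```

Request:
servo_tool(newtons=20, moves=[{"jaw": 0.5, "dx": 0, "dy": 0, "dz": 0, "roll": 0}, {"jaw": 0.5, "dx": 0, "dy": 0, "dz": 0, "roll": 0}, {"jaw": 0.5, "dx": 0, "dy": 0, "dz": -0.03, "roll": 0}, {"jaw": 0.5, "dx": 0, "dy": 0, "dz": -0.02, "roll": 0}, {"jaw": 0.5, "dx": 0, "dy": 0, "dz": -0.01, "roll": 0}, {"jaw": 0.5, "dx": 0, "dy": 0, "dz": -0.006, "roll": 0}, {"jaw": 0.5, "dx": 0, "dy": 0, "dz": -0.002, "roll": 0}, {"jaw": 0.5, "dx": 0, "dy": 0, "dz": 0, "roll": 0}, {"jaw": 0.5, "dx": 0, "dy": 0, "dz": 0, "roll": 0}, {"jaw": 0.5, "dx": 0, "dy": 0, "dz": 0, "roll": 0}])

```text
t: 16.55
eef_pos: [0.5214, 0.0334, 0.0204]
ee_rot: [-3.141, -0.001, 0.037]
force: [0.1, 0.2, -3.4]
width: 0.0553
gripper_force: 20.0
```

Request:
servo_tool(newtons=20, moves=[{"jaw": 0.5, "dx": 0.004, "dy": 0, "dz": -0.001, "roll": 0}, {"jaw": 0.5, "dx": 0.004, "dy": 0, "dz": 0, "roll": 0}, {"jaw": 0.5, "dx": 0.004, "dy": 0.0005, "dz": 0, "roll": 0}, {"jaw": 0.5, "dx": 0.004, "dy": 0, "dz": 0, "roll": 0}, {"jaw": 0.5, "dx": 0.001, "dy": 0, "dz": -0.0006, "roll": 0}, {"jaw": 0.5, "dx": 0.001, "dy": 0, "dz": 0, "roll": 0}, {"jaw": 0.5, "dx": 0.001, "dy": 0, "dz": 0, "roll": 0}, {"jaw": 0.5, "dx": 0.001, "dy": 0, "dz": 0, "roll": 0}, {"jaw": 0.5, "dx": 0, "dy": 0, "dz": 0, "roll": 0}, {"jaw": 0.5, "dx": 0, "dy": 0, "dz": 0, "roll": 0}])

```text
t: 17.8
eef_pos: [0.5396, 0.0334, 0.019]
ee_rot: [3.141, 0.003, 0.037]
force: [-10.9, 1.8, 15.3]
width: 0.0553
gripper_force: 20.0
```

Request:
servo_tool(newtons=20, moves=[{"jaw": 0.5, "dx": 0, "dy": 0, "dz": 0.0006, "roll": 0}, {"jaw": 0.5, "dx": 0.0005, "dy": 0, "dz": 0, "roll": 0}, {"jaw": 0.5, "dx": 0.0005, "dy": 0, "dz": 0, "roll": 0}, {"jaw": 0.5, "dx": 0.0005, "dy": 0, "dz": 0, "roll": 0}, {"jaw": 0.5, "dx": 0.0005, "dy": 0, "dz": 0, "roll": 0}, {"jaw": 0.5, "dx": 0, "dy": 0, "dz": 0, "roll": 0}, {"jaw": 0.5, "dx": 0, "dy": 0, "dz": 0, "roll": 0}, {"jaw": 0.5, "dx": 0, "dy": 0, "dz": 0, "roll": 0}, {"jaw": 0.5, "dx": 0, "dy": 0, "dz": 0, "roll": 0}, {"jaw": 0.5, "dx": 0, "dy": 0, "dz": 0, "roll": 0}])

```text
t: 19.05
eef_pos: [0.5415, 0.0338, 0.019]
ee_rot: [3.141, 0.003, 0.037]
force: [-10.8, 4.0, 9.8]
width: 0.0554
gripper_force: 20.0
```

Request:
servo_tool(newtons=20, moves=[{"jaw": 0.5, "dx": 0.0005, "dy": 0, "dz": 0.0003, "roll": 0}, {"jaw": 0.5, "dx": 0.0005, "dy": 0, "dz": 0, "roll": 0}, {"jaw": 0.5, "dx": 0.0005, "dy": 0, "dz": 0, "roll": 0}, {"jaw": 0.5, "dx": 0.0005, "dy": 0, "dz": 0, "roll": 0}, {"jaw": 0.5, "dx": 0, "dy": 0, "dz": 0, "roll": 0}, {"jaw": 0.5, "dx": 0, "dy": 0, "dz": 0, "roll": 0}, {"jaw": 0.5, "dx": 0, "dy": 0, "dz": 0, "roll": 0}, {"jaw": 0.5, "dx": 0, "dy": 0, "dz": 0, "roll": 0}, {"jaw": 0.5, "dx": 0, "dy": 0, "dz": 0, "roll": 0}, {"jaw": 0.5, "dx": 0, "dy": 0, "dz": 0, "roll": 0}])

```text
t: 20.3
eef_pos: [0.5416, 0.0337, 0.0189]
ee_rot: [3.141, 0.006, 0.036]
force: [-16.1, 6.8, 13.3]
width: 0.0555
gripper_force: 20.0
```

Request:
servo_tool(moves=[{"jaw": 0.75, "dx": -0.001, "dy": 0, "dz": 0, "roll": 0}, {"jaw": 0.75, "dx": -0.001, "dy": 0, "dz": 0, "roll": 0}, {"jaw": 0.75, "dx": 0, "dy": 0, "dz": 0, "roll": 0}, {"jaw": 0.75, "dx": -0.002, "dy": 0, "dz": 0.03, "roll": 0}, {"jaw": 0.75, "dx": -0.01, "dy": 0, "dz": 0.05, "roll": 0}, {"jaw": 0.75, "dx": -0.02, "dy": -0.01, "dz": 0.05, "roll": 0}, {"jaw": 0.75, "dx": -0.03, "dy": -0.01, "dz": 0.05, "roll": 0}, {"jaw": 0.75, "dx": -0.03, "dy": -0.02, "dz": 0.05, "roll": 0}, {"jaw": 0.75, "dx": -0.02, "dy": -0.01, "dz": 0.04, "roll": 0}, {"jaw": 0.75, "dx": 0, "dy": 0, "dz": 0, "roll": 0}])

```text
t: 21.55
eef_pos: [0.432, -0.0165, 0.2932]
ee_rot: [-3.139, -0.008, 0.036]
force: [-0.8, 1.1, -0.7]
width: 0.0654
gripper_force: 0.0
```

```bash
cat > meas.py <<'E'
from h import *
import sys
def run(tag):
    s=get_state();print(s['eef_pos'],s['ee_rot'])
    c=calibration('wrist');im,d,W=cloud('wrist');save(im,tag+'.png',1.4);np.savez(tag+'.npz',im=im,d=d,W=W)
    th=np.radians(2.15);J=np.array([[np.cos(th),-np.sin(th)],[np.sin(th),np.cos(th)]]);O=np.array([.5555,-.065])
    hsv=cv2.cvtColor(im,cv2.COLOR_RGB2HSV)
    K,R,t=[np.array(c[k]) for k in("intrinsics","R","t")]
    for n,yc,L in(("middle",0,.14),("large",.1,.16)):
        # rib centre points in jig frame
        v,u=np.mgrid[:420,:560]; Q=(proj(c,np.c_[u.ravel(),v.ravel()],.032)-O)@J
        Q=Q.reshape(420,560,2)
        m=(Q[...,0]>.07-L-.01)&(Q[...,0]<.05)&(abs(Q[...,1]-yc)<.027)&(hsv[...,2]<100)&(v<250)
        D=Q[m]*1e3; print(n,m.sum())
        for x0 in np.arange(-90,50,8):
            e=D[(D[:,0]>=x0)&(D[:,0]<x0+8)]
            if len(e)>4:
                h=(e[:,1].min()+e[:,1].max())/2;a=e[e[:,1]<h].mean(0);b=e[e[:,1]>=h].mean(0); print(np.round([a[0],a[1],b[0],b[1]],1),'mid',np.round((a+b)/2,1))
        print('xrange',D[:,0].min(),D[:,0].max())
run(sys.argv[1])
E
python3 meas.py w4
```

```text
[ 0.43197241 -0.01648175  0.29316325] [-3.13931379 -0.00804065  0.03642282]
middle 12
xrange -54.390164111391144 -17.267944088448797
large 1
xrange -10.950154830215622 -10.950154830215622
```

View pics/w4.png

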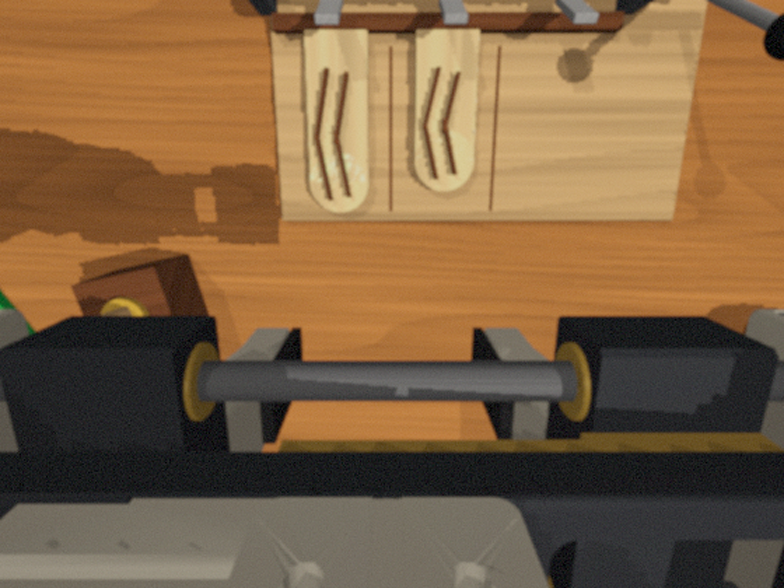

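Both patterns lie square in their bays with heels on the stop bar at (335,30) and (447,28). The raised lever rod is at (740,15). Next I'll fit the ribs and the knob.

```bash
cat > ribs.py <<'E'
from h import *
import sys
def ribs(tag,c):
    z=np.load(tag+'.npz');im,W=z['im'],z['W']
    th=np.radians(2.15);J=np.array([[np.cos(th),-np.sin(th)],[np.sin(th),np.cos(th)]]);O=np.array([.5555,-.065])
    g=cv2.cvtColor(im,cv2.COLOR_RGB2GRAY); bh=cv2.morphologyEx(g,cv2.MORPH_BLACKHAT,np.ones((9,9)))
    v,u=np.mgrid[:420,:560]
    Q=((proj(c,np.c_[u.ravel(),v.ravel()],.032)-O)@J).reshape(420,560,2)*1e3
    for n,yc,L in(("middle",0,140),("large",100,160)):
        m=(Q[...,0]>72-L)&(Q[...,0]<45)&(abs(Q[...,1]-yc)<24)&(bh>40)
        D=Q[m]; print(n,m.sum(),'x',D[:,0].min(),D[:,0].max())
        for x0 in np.arange(-90,50,6):
            e=D[(D[:,0]>=x0)&(D[:,0]<x0+6)]
            if len(e)>5:
                h=(e[:,1].min()+e[:,1].max())/2;a=e[e[:,1]<h].mean(0);b=e[e[:,1]>=h].mean(0);print(np.round([x0+3,a[1],b[1],(a[1]+b[1])/2],1))
if __name__=='__main__':
    ribs(sys.argv[1],calibration('wrist'))
E
python3 ribs.py w4
python3 - <<'E'
from h import *
from scipy.optimize import least_squares
for n in('top0','w3','w4'):
    z=np.load(n+'.npz');im,W=z['im'],z['W'];hsv=cv2.cvtColor(im,cv2.COLOR_RGB2HSV)
    m=(hsv[...,2]<70)&(W[...,2]>.12)&(W[...,2]<.18)&(W[...,1]<-.22)&(W[...,1]>-.3)&(W[...,0]>.5)
    P=W[m]; r=least_squares(lambda c:np.linalg.norm(P-c,axis=1)-.015,[.6,-.26,.15],loss='soft_l1',f_scale=.001)
    print(n,len(P),r.x,P.min(0),P.max(0))
E
```

```text
middle 844 x -67.05913167370942 34.70265813734175
[-63.   19.1  21.9  20.5]
[-57.   -8.7   9.3   0.3]
[-51.   -7.3  10.9   1.8]
[-45.   -5.6  12.1   3.3]
[-39.   -4.8  13.7   4.4]
[-33.   -3.2  15.1   5.9]
[-27.   -1.9  16.5   7.3]
[-21.   -0.4  17.9   8.7]
[-15.    0.9  19.1  10. ]
[-9.   0.3 18.9  9.6]
[-3.  -1.4 17.3  8. ]
[ 3.  -2.5 16.5  7. ]
[ 9.  -3.8 14.7  5.5]
[15.  -5.5 12.8  3.7]
[21.  -6.5 11.5  2.5]
[27.  -8.3 10.2  1. ]
[ 33.  -10.1   8.8  -0.7]
large 961 x -78.41954117725085 34.96109640589941
[-75.   89.5 107.6  98.5]
[-69.   91.2 108.6  99.9]
[-63.   92.3 109.7 101. ]
[-57.   92.8 111.4 102.1]
[-51.   94.1 112.2 103.2]
[-45.   95.9 113.  104.4]
[-39.   96.4 114.3 105.3]
[-33.   97.5 115.3 106.4]
[-27.   98.5 116.4 107.5]
[-21.   98.5 116.3 107.4]
[-15.   97.6 115.6 106.6]
[ -9.   96.1 114.4 105.2]
[ -3.   95.4 113.5 104.5]
[  3.   94.1 112.3 103.2]
[  9.   93.  111.2 102.1]
[ 15.   92.  110.2 101.1]
[ 21.   90.7 108.3  99.5]
[ 27.   89.8 107.5  98.6]
[ 33.   88.9 106.4  97.6]
top0 52 [ 0.58941549 -0.26208887  0.15093509] [ 0.5779685  -0.27250686  0.153251  ] [ 0.60115591 -0.24706889  0.16897758]
w3 871 [ 0.59300767 -0.2650037   0.15034613] [ 0.5778829  -0.27381662  0.12062343] [ 0.61020578 -0.24889565  0.16661561]
w4 364 [ 0.59302054 -0.26481117  0.14897675] [ 0.57805208 -0.26134259  0.12072792] [ 0.60996569 -0.24889911  0.15863195]
```

Request:
servo_tool(newtons=10, moves=[{"jaw": 0.8, "dx": 0.0268, "dy": -0.0412, "dz": 0, "roll": 0}, {"jaw": 0.8, "dx": 0.0268, "dy": -0.0412, "dz": 0, "roll": 0}, {"jaw": 0.8, "dx": 0.0268, "dy": -0.0412, "dz": 0, "roll": 0}, {"jaw": 0.8, "dx": 0.0268, "dy": -0.0412, "dz": 0, "roll": 0}, {"jaw": 0.8, "dx": 0.0268, "dy": -0.0412, "dz": 0, "roll": 0}, {"jaw": 0.8, "dx": 0.0268, "dy": -0.0412, "dz": 0, "roll": 0}, {"jaw": 0.8, "dx": 0, "dy": 0, "dz": -0.02, "roll": 0}, {"jaw": 0.8, "dx": 0, "dy": 0, "dz": -0.05, "roll": 0}, {"jaw": 0.8, "dx": 0, "dy": 0, "dz": -0.05, "roll": 0}, {"jaw": 0.8, "dx": 0, "dy": 0, "dz": -0.03, "roll": 0}])

```text
t: 22.85
eef_pos: [0.5902, -0.263, 0.1341]
ee_rot: [-3.14, 0.006, 0.036]
force: [0.2, 0.3, -0.5]
width: 0.07
gripper_force: 0.0
```

Request:
servo_tool(newtons=10, moves=[{"jaw": 0.8, "dx": 0, "dy": 0, "dz": -0.006, "roll": 0}, {"jaw": 0.2, "dx": 0, "dy": 0, "dz": 0, "roll": 0}, {"jaw": 0.2, "dx": 0, "dy": 0, "dz": 0, "roll": 0}, {"jaw": 0.2, "dx": 0, "dy": 0, "dz": 0, "roll": 0}, {"jaw": 0.2, "dx": 0, "dy": 0, "dz": 0, "roll": 0}, {"jaw": 0.2, "dx": 0, "dy": 0, "dz": 0, "roll": 0}, {"jaw": 0.2, "dx": 0, "dy": 0, "dz": 0, "roll": 0}, {"jaw": 0.2, "dx": 0, "dy": 0, "dz": 0, "roll": 0}, {"jaw": 0.2, "dx": 0, "dy": 0, "dz": 0, "roll": 0}, {"jaw": 0.2, "dx": 0, "dy": 0, "dz": 0, "roll": 0}])

```text
t: 24.1
eef_pos: [0.5921, -0.2636, 0.1337]
ee_rot: [3.141, -0.001, 0.037]
force: [-0.1, -0.3, 6.2]
width: 0.0295
gripper_force: 10.0
```

Request:
servo_tool(newtons=10, moves=[{"jaw": 0.2, "dx": -0.0108, "dy": -0.0004, "dz": -0.0073, "roll": 0}, {"jaw": 0.2, "dx": -0.0099, "dy": -0.0004, "dz": -0.0084, "roll": 0}, {"jaw": 0.2, "dx": -0.009, "dy": -0.0003, "dz": -0.0094, "roll": 0}, {"jaw": 0.2, "dx": -0.0081, "dy": -0.0003, "dz": -0.0102, "roll": 0}, {"jaw": 0.2, "dx": -0.0069, "dy": -0.0003, "dz": -0.0109, "roll": 0}, {"jaw": 0.2, "dx": -0.0059, "dy": -0.0002, "dz": -0.0116, "roll": 0}, {"jaw": 0.2, "dx": -0.0047, "dy": -0.0002, "dz": -0.0122, "roll": 0}, {"jaw": 0.2, "dx": -0.0034, "dy": -0.0001, "dz": -0.0125, "roll": 0}, {"jaw": 0.2, "dx": -0.0022, "dy": -0.0001, "dz": -0.0128, "roll": 0}, {"jaw": 0.2, "dx": -0.0009, "dy": 0, "dz": -0.013, "roll": 0}])

```text
t: 25.35
eef_pos: [0.5299, -0.2659, 0.024]
ee_rot: [3.141, 0.0, 0.037]
force: [1.8, -4.6, 3.0]
width: 0.029
gripper_force: 10.0
```

Request:
servo_tool(newtons=10, moves=[{"jaw": 0.2, "dx": 0, "dy": 0, "dz": -0.002, "roll": 0}, {"jaw": 0.2, "dx": 0, "dy": 0, "dz": -0.002, "roll": 0}, {"jaw": 0.2, "dx": 0, "dy": 0, "dz": 0, "roll": 0}, {"jaw": 0.2, "dx": 0, "dy": 0, "dz": 0, "roll": 0}, {"jaw": 0.2, "dx": 0, "dy": 0, "dz": 0, "roll": 0}, {"jaw": 0.2, "dx": 0, "dy": 0, "dz": 0, "roll": 0}, {"jaw": 0.2, "dx": 0, "dy": 0, "dz": 0, "roll": 0}, {"jaw": 0.2, "dx": 0, "dy": 0, "dz": 0, "roll": 0}, {"jaw": 0.2, "dx": 0, "dy": 0, "dz": 0, "roll": 0}, {"jaw": 0.2, "dx": 0, "dy": 0, "dz": 0, "roll": 0}])

```text
t: 26.6
eef_pos: [0.5301, -0.2659, 0.0211]
ee_rot: [3.141, -0.0, 0.037]
force: [-2.1, -3.1, 8.8]
width: 0.029
gripper_force: 10.0
```

Request:
servo_tool(newtons=10, moves=[{"jaw": 0.2, "dx": 0, "dy": 0, "dz": -0.001, "roll": 0}, {"jaw": 0.2, "dx": 0, "dy": 0, "dz": -0.001, "roll": 0}, {"jaw": 0.2, "dx": 0, "dy": 0, "dz": -0.0005, "roll": 0}, {"jaw": 0.2, "dx": 0, "dy": 0, "dz": 0, "roll": 0}, {"jaw": 0.2, "dx": 0, "dy": 0, "dz": 0, "roll": 0}, {"jaw": 0.2, "dx": 0, "dy": 0, "dz": 0, "roll": 0}, {"jaw": 0.2, "dx": 0, "dy": 0, "dz": 0, "roll": 0}, {"jaw": 0.2, "dx": 0, "dy": 0, "dz": 0, "roll": 0}, {"jaw": 0.2, "dx": 0, "dy": 0, "dz": 0, "roll": 0}, {"jaw": 0.2, "dx": 0, "dy": 0, "dz": 0, "roll": 0}])

```text
t: 27.85
eef_pos: [0.5306, -0.2659, 0.0194]
ee_rot: [3.141, -0.001, 0.037]
force: [-2.9, -1.8, 14.8]
width: 0.0289
gripper_force: 10.0
```

Request:
servo_tool(newtons=20, moves=[{"jaw": 0.8, "dx": 0, "dy": 0, "dz": 0.003, "roll": 0}, {"jaw": 0.8, "dx": 0, "dy": 0, "dz": 0, "roll": 0}, {"jaw": 0.8, "dx": 0, "dy": 0, "dz": 0, "roll": 0}, {"jaw": 0.8, "dx": 0, "dy": 0, "dz": 0, "roll": 0}, {"jaw": 0.8, "dx": 0, "dy": 0, "dz": 0.03, "roll": 0}, {"jaw": 0.8, "dx": -0.02, "dy": 0.03, "dz": 0.05, "roll": 0}, {"jaw": 0.8, "dx": -0.02, "dy": 0.05, "dz": 0.05, "roll": 0}, {"jaw": 0.8, "dx": -0.03, "dy": 0.05, "dz": 0.05, "roll": 0}, {"jaw": 0.8, "dx": -0.02, "dy": 0.05, "dz": 0.05, "roll": 0}, {"jaw": 0.8, "dx": 0, "dy": 0, "dz": 0.04, "roll": 0}])

```text
t: 29.1
eef_pos: [0.4505, -0.1079, 0.2691]
ee_rot: [-3.141, -0.002, 0.04]
force: [0.6, 0.6, -0.4]
width: 0.0697
gripper_force: 0.0
```

```bash
python3 - <<'E'
from h import *
from scipy.optimize import least_squares
print(get_state()['eef_pos'])
for n in('top','wrist','side'):
    im,d,W=cloud(n);hsv=cv2.cvtColor(im,cv2.COLOR_RGB2HSV)
    if n=='wrist': save(im,'w5.png',1.4);np.savez('w5.npz',im=im,d=d,W=W)
    m=(hsv[...,2]<70)&(W[...,2]>.025)&(W[...,2]<.1)&(W[...,1]<-.24)&(W[...,1]>-.29)&(W[...,0]>.5)&(W[...,0]<.6)
    P=W[m]; r=least_squares(lambda c:np.linalg.norm(P-c,axis=1)-.015,[.53,-.26,.04],loss='soft_l1',f_scale=.001)
    print(n,len(P),r.x)
E
python3 ribs.py w5 | awk 'NR%3==1'
```

```text
[ 0.4505001  -0.10787691  0.26910484]
top 44 [ 0.52738014 -0.26498958  0.04021589]
wrist 425 [ 0.53130224 -0.26746869  0.03941908]
side 76 [ 0.53024174 -0.26331405  0.04183206]
middle 863 x -59.49154382205922 44.833932841355235
[-45.   -7.8  10.    1.1]
[-27.   -3.9  13.8   4.9]
[-9. -2. 16.  7.]
[ 9.  -6.  11.6  2.8]
[ 27.  -10.6   7.3  -1.7]
large 1067 x -78.05706900795735 44.90060744239714
[-63.   87.9 105.3  96.6]
[-45.   91.2 109.  100.1]
[-27.   95.3 113.  104.2]
[ -9.   93.  110.8 101.9]
[  9.   89.6 107.5  98.5]
[ 27.   86.5 104.   95.3]
```

View pics/w5.png

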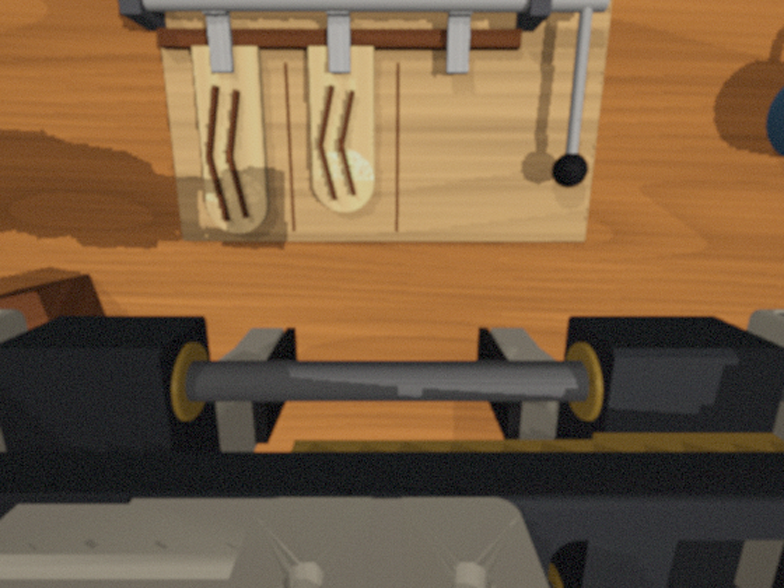

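Lever down: feet are over both heels at (220,70) and (340,70), knob at (570,168), z 0.040. The rib numbers mixed calibration times, so I'll remeasure with the arm settled.

```bash
python3 - <<'E'
from h import *
import ribs
for n in('top','wrist'):
  for i in range(3 if n=='wrist' else 1):
    c=calibration(n);im,d,W=cloud(n)
  np.savez('a_'+n+'.npz',im=im,d=d,W=W); print(n,get_state()['eef_pos'],get_state()['ee_rot'])
  g=cv2.cvtColor(im,cv2.COLOR_RGB2GRAY).astype(float)
  if n=='wrist':
    # bay lines in this very picture
    for u0,u1 in((200,212),(278,290)):
        pts=[]
        for v in range(60,160):
            r=g[v,u0:u1]; w=np.clip(np.median(r)-12-r,0,None)
            if w.sum()>5: pts.append((u0+(w*np.arange(len(r))).sum()/w.sum(),v))
        P=proj(c,pts,.010);k=np.polyfit(P[:,0],P[:,1],1);print('line',len(P),k,np.polyval(k,.53))
    ribs.ribs('a_wrist',c)
  else:
    for nme,lo,hi in(("large",(.42,-.01),(.63,.07)),("middle",(.44,-.105),(.63,-.025))):
        p=pattern(im,c,W,lo,hi,.01);D=p['D'];print(nme,p['ct'],p['sz'],np.degrees(p['a']))
E
```

```text
top [ 0.45182205 -0.10957151  0.26766405] [-3.14090716e+00 -1.76298557e-03  3.71892466e-02]
large [0.50419366 0.02999781] [0.24814963 0.07813342] 0.7724962830543518
middle [ 0.56195891 -0.06530859] [0.13550462 0.07846263] 0.7280155420303345
wrist [ 0.4510464  -0.11017668  0.26588561] [-3.14156029e+00  2.35073235e-03  3.61635859e-02]
line 97 [ 0.02699915 -0.03089718] -0.016587632579543387
line 100 [ 0.03588911 -0.13585145] -0.11683021530407339
middle 893 x -58.80753758297036 36.52746837238227
[-57.   -3.    9.6   3.3]
[-51.   -8.4   9.2   0.4]
[-45.   -8.   10.3   1.1]
[-39.   -6.8  11.8   2.5]
[-33.   -5.3  12.8   3.7]
[-27.   -3.7  14.2   5.2]
[-21.   -2.5  15.9   6.7]
[-15.   -1.   16.9   8. ]
[-9.  -0.8 17.2  8.2]
[-3.  -2.5 15.5  6.5]
[ 3.  -4.  14.4  5.2]
[ 9.  -4.8 13.1  4.1]
[15.  -6.6 11.7  2.6]
[21.  -7.6 10.1  1.3]
[27.  -9.3  9.  -0.1]
[ 33.  -10.6   7.2  -1.7]
large 1132 x -76.95437512477106 36.76278086754869
[-75.   87.7 104.8  96.3]
[-69.   88.3 106.5  97.4]
[-63.   89.2 108.2  98.7]
[-57.   90.3 108.7  99.5]
[-51.   91.5 109.4 100.4]
[-45.   92.5 110.8 101.6]
[-39.   93.6 112.1 102.9]
[-33.   95.2 113.4 104.3]
[-27.   96.6 114.8 105.7]
[-21.   97.4 115.  106.2]
[-15.   96.7 114.6 105.7]
[ -9.   95.4 113.3 104.3]
[ -3.   94.1 112.1 103.1]
[  3.   93.  112.4 102.7]
[  9.   91.7 109.6 100.6]
[ 15.   90.9 109.2 100. ]
[ 21.   89.4 107.3  98.3]
[ 27.   88.7 106.4  97.5]
[ 33.   88.2 105.5  96.8]
```

```bash
python3 - <<'E'
from h import *
for n in('top','side'):
    z=np.load(n+'0.npz') ;W=z['W'];im=z['im'];c=calibration(n)
    m=(abs(W[...,0]-.36)<.03)&(abs(W[...,1]-.22)<.03)&(W[...,2]>.09);P=W[m]
    print(n,m.sum(),P.min(0),P.max(0),np.median(P,0))
    m2=m&(W[...,2]>.13); v,u=np.nonzero(m2)
    if len(u): print(' top face',len(u),proj(c,np.c_[u,v],.14).mean(0),np.percentile(W[m2][:,2],[5,50,95]),cv2.minAreaRect(proj(c,np.c_[u,v],.14).astype(np.float32)))
    for a in np.arange(.095,.14,.01):
        q=W[m&(abs(W[...,2]-a)<.005)]; 
        if len(q): print(round(a,3),len(q),q.mean(0)[:2],q[:,:2].min(0),q[:,:2].max(0))
E
```

```text
top 73 [0.34557444 0.20880732 0.09216553] [0.37300332 0.23458657 0.14532261] [0.36026518 0.21980972 0.13894848]
 top face 57 [0.35933615 0.22209694] [0.13416386 0.13991777 0.14448369] ((0.35986050963401794, 0.22203733026981354), (0.023422062397003174, 0.024499056860804558), 19.17597198486328)
0.095 3 [0.36410589 0.21229285] [0.358948   0.21037245] [0.37168162 0.21499197]
0.105 4 [0.36110248 0.21112002] [0.35300793 0.20906599] [0.36901482 0.21356817]
0.115 5 [0.3640638  0.21348527] [0.35066378 0.21063458] [0.37300332 0.21861151]
0.125 4 [0.36662705 0.21565057] [0.35793509 0.20944644] [0.37048622 0.22644426]
0.135 30 [0.35979669 0.22201516] [0.34557444 0.20880732] [0.37152629 0.23458657]
side 196 [0.34664321 0.20527602 0.09036111] [0.37504789 0.23309017 0.14594866] [0.35789478 0.21458319 0.12138903]
 top face 71 [0.35956016 0.21730236] [0.13191675 0.14095193 0.1444484 ] ((0.3601287603378296, 0.2182634174823761), (0.04097466170787811, 0.028766514733433723), 66.77233123779297)
0.095 32 [0.3588535  0.21455284] [0.34731171 0.20527602] [0.37460451 0.22895605]
0.105 29 [0.35830044 0.21500306] [0.34707087 0.208149  ] [0.37440049 0.22998173]
0.115 33 [0.35861031 0.21603682] [0.34664321 0.20863078] [0.3748949  0.23115671]
0.125 31 [0.3576464  0.21433966] [0.34736861 0.2082884 ] [0.37268375 0.23078925]
0.135 31 [0.35895388 0.2155836 ] [0.34678732 0.20641234] [0.37504789 0.22735464]
```

Request:
servo_tool(moves=[{"jaw": 1, "dx": -0.002, "dy": 0.042, "dz": 0, "roll": 1.55}, {"jaw": 1, "dx": -0.005, "dy": 0.042, "dz": 0, "roll": 1.55}, {"jaw": 1, "dx": -0.01, "dy": 0.042, "dz": 0, "roll": 1.55}, {"jaw": 1, "dx": -0.012, "dy": 0.041, "dz": 0, "roll": 1.55}, {"jaw": 1, "dx": -0.014, "dy": 0.041, "dz": 0, "roll": 1.55}, {"jaw": 1, "dx": -0.016, "dy": 0.041, "dz": 0, "roll": 1.55}, {"jaw": 1, "dx": -0.016, "dy": 0.041, "dz": 0, "roll": 1.55}, {"jaw": 1, "dx": -0.016, "dy": 0.0415, "dz": 0, "roll": 1.55}, {"jaw": 1, "dx": 0, "dy": 0, "dz": 0, "roll": 0}, {"jaw": 1, "dx": 0, "dy": 0, "dz": -0.02, "roll": 0}])

```text
t: 30.7
eef_pos: [0.3611, 0.2219, 0.247]
ee_rot: [-3.142, -0.0, 0.254]
force: [0.8, -0.2, -0.8]
width: 0.0878
gripper_force: 0.0
```

Aligned; now descend and grip.

Request:
servo_tool(newtons=40, moves=[{"jaw": 1, "dx": 0, "dy": 0, "dz": -0.05, "roll": 0}, {"jaw": 1, "dx": 0, "dy": 0, "dz": -0.05, "roll": 0}, {"jaw": 1, "dx": 0, "dy": 0, "dz": -0.04, "roll": 0}, {"jaw": 1, "dx": 0, "dy": 0, "dz": -0.015, "roll": 0}, {"jaw": 0.1, "dx": 0, "dy": 0, "dz": 0, "roll": 0}, {"jaw": 0.1, "dx": 0, "dy": 0, "dz": 0, "roll": 0}, {"jaw": 0.1, "dx": 0, "dy": 0, "dz": 0, "roll": 0}, {"jaw": 0.1, "dx": 0, "dy": 0, "dz": 0, "roll": 0}, {"jaw": 0.1, "dx": 0, "dy": 0, "dz": 0, "roll": 0}, {"jaw": 0.1, "dx": 0, "dy": 0, "dz": 0, "roll": 0}])

```text
t: 31.95
eef_pos: [0.3607, 0.2216, 0.0924]
ee_rot: [-3.141, -0.0, 0.253]
force: [-0.1, 0.2, 0.6]
width: 0.0334
gripper_force: 0.0
```

Request:
servo_tool(newtons=40, moves=[{"jaw": 0.1, "dx": 0, "dy": 0, "dz": 0, "roll": 0}, {"jaw": 0.1, "dx": 0, "dy": 0, "dz": 0, "roll": 0}, {"jaw": 0.1, "dx": 0, "dy": 0, "dz": 0, "roll": 0}, {"jaw": 0.1, "dx": 0, "dy": 0, "dz": 0, "roll": 0}, {"jaw": 0.1, "dx": 0, "dy": 0, "dz": 0.01, "roll": 0}, {"jaw": 0.1, "dx": 0, "dy": 0, "dz": 0.03, "roll": 0}, {"jaw": 0.1, "dx": 0, "dy": 0, "dz": 0.03, "roll": 0}, {"jaw": 0.1, "dx": 0, "dy": 0, "dz": 0.03, "roll": 0}, {"jaw": 0.1, "dx": 0, "dy": 0, "dz": 0, "roll": 0}, {"jaw": 0.1, "dx": 0, "dy": 0, "dz": 0, "roll": 0}])

```text
t: 33.2
eef_pos: [0.3604, 0.2212, 0.192]
ee_rot: [-3.141, 0.0, 0.253]
force: [-0.5, -0.0, -2.0]
width: 0.024
gripper_force: 38.9
```

Request:
servo_tool(newtons=40, moves=[{"jaw": 0.1, "dx": 0.0178, "dy": -0.0359, "dz": 0, "roll": 0}, {"jaw": 0.1, "dx": 0.0178, "dy": -0.0359, "dz": 0, "roll": 0}, {"jaw": 0.1, "dx": 0.0178, "dy": -0.0359, "dz": 0, "roll": 0}, {"jaw": 0.1, "dx": 0.0178, "dy": -0.0359, "dz": 0, "roll": 0}, {"jaw": 0.1, "dx": 0.0178, "dy": -0.0359, "dz": 0, "roll": 0}, {"jaw": 0.1, "dx": 0.0178, "dy": -0.0359, "dz": 0, "roll": 0}, {"jaw": 0.1, "dx": 0.0178, "dy": -0.0359, "dz": 0, "roll": 0}, {"jaw": 0.1, "dx": 0.0178, "dy": -0.0359, "dz": -0.02, "roll": 0}, {"jaw": 0.1, "dx": 0, "dy": 0, "dz": -0.04, "roll": 0}, {"jaw": 0.1, "dx": 0, "dy": 0, "dz": 0, "roll": 0}])

```text
t: 34.45
eef_pos: [0.5, -0.0667, 0.1286]
ee_rot: [-3.141, 0.009, 0.251]
force: [-0.5, 0.6, -0.8]
width: 0.0242
gripper_force: 38.9
```

```bash
python3 - <<'E'
from h import *
for i in range(3): c=calibration('side');im,d,W=cloud('side')
s=get_state();p=s['eef_pos'];print(p,s['ee_rot']);K,R,t=[np.array(c[k]) for k in("intrinsics","R","t")]
q=K@(R@(p-[0,0,.072])+t);q=q[:2]/q[2];print('expected tip px',q)
# stylus: spike/collar 3D points below the fingers
m=(abs(W[...,0]-p[0])<.03)&(abs(W[...,1]-p[1])<.03)&(W[...,2]<p[2]-.002)&(W[...,2]>.045)
for a in np.arange(.05,.14,.01):
    e=W[m&(abs(W[...,2]-a)<.005)]
    if len(e)>2: print(round(a,3),len(e),e.mean(0)[:2],e[:,:2].min(0),e[:,:2].max(0))
x,y=q.astype(int);crop=im[y-60:y+40,x-60:x+60];cv2.imwrite('pics/s6.png',cv2.resize(crop[...,::-1],None,fx=6,fy=6,interpolation=cv2.INTER_CUBIC)); print('crop origin',x-60,y-60)
E
```

```text
[ 0.50366864 -0.06535414  0.13314267] [ 3.14109674e+00 -5.56930159e-04  2.54226570e-01]
expected tip px [275.87277554 241.73401977]
0.06 3 [ 0.50263092 -0.06274959] [ 0.50170521 -0.06513182] [ 0.50427913 -0.05896556]
0.07 8 [ 0.50224343 -0.06421302] [ 0.4999045  -0.06628228] [ 0.50391232 -0.06159044]
0.08 6 [ 0.50166517 -0.06479882] [ 0.49938854 -0.06753074] [ 0.50360825 -0.06145754]
0.09 9 [ 0.50106741 -0.06605702] [ 0.49782454 -0.06802268] [ 0.50354148 -0.06443169]
0.1 4 [ 0.50149915 -0.06809918] [ 0.49900895 -0.06967431] [ 0.50524569 -0.06380877]
0.11 15 [ 0.49503877 -0.07628971] [ 0.48382365 -0.08226309] [ 0.51546789 -0.06469065]
0.12 70 [ 0.49615115 -0.07199022] [ 0.48242987 -0.08467786] [ 0.51898583 -0.04730827]
0.13 16 [ 0.49357736 -0.06791765] [ 0.48822207 -0.07697471] [ 0.5010472  -0.05608466]
crop origin 215 181
```

View pics/s6.png

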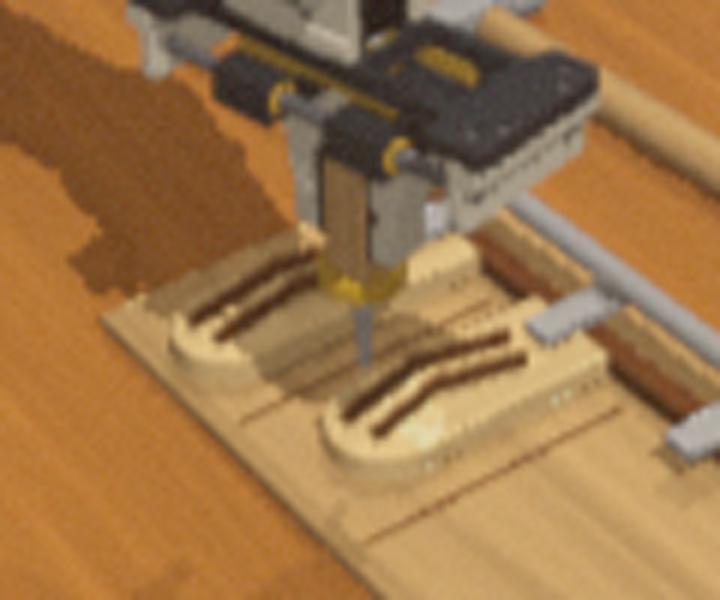

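The crop shows the stylus tip at (365,365), exactly where expected. The middle's groove starts at about (365,424) and bends at about (422,372), and the large's starts at about (208,325). I'll check these against my groove coordinates.

```bash
python3 - <<'E'
from h import *
c=calibration('side')
for n,(x,y),w in(("ms",(365,424),(.5025,-.066)),("mb",(422,372),(.5418,-.0554)),("me",(516,347),(.5875,-.0646)),("ls",(208,325),(.47885,.0309))):
    P=proj(c,(215+(x+.5)/6-.5,181+(y+.5)/6-.5),.032)[0];print(n,P,(P-w)*1e3)
E
```

```text
ms [ 0.49895617 -0.06916406] [-3.54382531 -3.16406405]
mb [ 0.54085793 -0.05439458] [-0.9420748   1.00541955]
me [ 0.58755941 -0.06511811] [ 0.05940589 -0.5181123 ]
ls [0.47650888 0.03295032] [-2.34112402  2.05032394]
```

Request:
servo_tool(newtons=40, moves=[{"jaw": 0.1, "dx": -0.0015, "dy": -0.0003, "dz": -0.01, "roll": 0}, {"jaw": 0.1, "dx": 0, "dy": 0, "dz": -0.01, "roll": 0}, {"jaw": 0.1, "dx": 0, "dy": 0, "dz": -0.008, "roll": 0}, {"jaw": 0.1, "dx": 0, "dy": 0, "dz": -0.003, "roll": 0}, {"jaw": 0.1, "dx": 0, "dy": 0, "dz": -0.002, "roll": 0}, {"jaw": 0.1, "dx": 0, "dy": 0, "dz": -0.001, "roll": 0}, {"jaw": 0.1, "dx": 0, "dy": 0, "dz": -0.001, "roll": 0}, {"jaw": 0.1, "dx": 0, "dy": 0, "dz": 0, "roll": 0}, {"jaw": 0.1, "dx": 0, "dy": 0, "dz": 0, "roll": 0}, {"jaw": 0.1, "dx": 0, "dy": 0, "dz": 0, "roll": 0}])

```text
t: 35.85
eef_pos: [0.5016, -0.066, 0.0973]
ee_rot: [3.142, -0.0, 0.253]
force: [-0.2, -1.3, -1.7]
width: 0.0242
gripper_force: 38.9
```

Request:
servo_tool(newtons=40, moves=[{"jaw": 0.1, "dx": 0, "dy": 0, "dz": -0.0005, "roll": 0}, {"jaw": 0.1, "dx": 0, "dy": 0, "dz": -0.0005, "roll": 0}, {"jaw": 0.1, "dx": 0, "dy": 0, "dz": -0.0005, "roll": 0}, {"jaw": 0.1, "dx": 0, "dy": 0, "dz": 0, "roll": 0}, {"jaw": 0.1, "dx": 0, "dy": 0, "dz": 0, "roll": 0}, {"jaw": 0.1, "dx": 0, "dy": 0, "dz": 0, "roll": 0}, {"jaw": 0.1, "dx": 0, "dy": 0, "dz": 0, "roll": 0}, {"jaw": 0.1, "dx": 0, "dy": 0, "dz": 0, "roll": 0}, {"jaw": 0.1, "dx": 0, "dy": 0, "dz": 0, "roll": 0}, {"jaw": 0.1, "dx": 0, "dy": 0, "dz": 0, "roll": 0}])

```text
t: 37.1
eef_pos: [0.5018, -0.066, 0.0961]
ee_rot: [3.141, -0.0, 0.253]
force: [-1.8, 0.3, 4.9]
width: 0.024
gripper_force: 38.9
```

Request:
servo_tool(newtons=40, moves=[{"jaw": 0.1, "dx": 0.0024, "dy": 0.00063, "dz": 0, "roll": 0}, {"jaw": 0.1, "dx": 0.0024, "dy": 0.00063, "dz": 0, "roll": 0}, {"jaw": 0.1, "dx": 0.0024, "dy": 0.00063, "dz": 0, "roll": 0}, {"jaw": 0.1, "dx": 0.0024, "dy": 0.00063, "dz": 0, "roll": 0}, {"jaw": 0.1, "dx": 0.0024, "dy": 0.00063, "dz": 0, "roll": 0}, {"jaw": 0.1, "dx": 0.0024, "dy": 0.00063, "dz": 0, "roll": 0}, {"jaw": 0.1, "dx": 0.0024, "dy": 0.00063, "dz": 0, "roll": 0}, {"jaw": 0.1, "dx": 0.0024, "dy": 0.00063, "dz": 0, "roll": 0}, {"jaw": 0.1, "dx": 0.0024, "dy": 0.00063, "dz": 0, "roll": 0}, {"jaw": 0.1, "dx": 0.0024, "dy": 0.00063, "dz": 0, "roll": 0}])

```text
t: 38.35
eef_pos: [0.5234, -0.0606, 0.0956]
ee_rot: [3.141, 0.004, 0.253]
force: [-6.3, -2.0, 8.9]
width: 0.0237
gripper_force: 40.0
```

Request:
servo_tool(newtons=40, moves=[{"jaw": 0.1, "dx": 0.0024, "dy": 0.00063, "dz": 0.0003, "roll": 0}, {"jaw": 0.1, "dx": 0.0024, "dy": 0.00063, "dz": 0, "roll": 0}, {"jaw": 0.1, "dx": 0.0024, "dy": 0.00063, "dz": 0, "roll": 0}, {"jaw": 0.1, "dx": 0.0024, "dy": 0.00063, "dz": 0, "roll": 0}, {"jaw": 0.1, "dx": 0.0024, "dy": 0.00063, "dz": 0, "roll": 0}, {"jaw": 0.1, "dx": 0.0024, "dy": 0.00063, "dz": 0, "roll": 0}, {"jaw": 0.1, "dx": 0.0024, "dy": 0.00063, "dz": 0, "roll": 0}, {"jaw": 0.1, "dx": 0.00245, "dy": -0.0004, "dz": 0, "roll": 0}, {"jaw": 0.1, "dx": 0.00245, "dy": -0.00049, "dz": 0, "roll": 0}, {"jaw": 0.1, "dx": 0.00245, "dy": -0.00049, "dz": 0, "roll": 0}])

```text
t: 39.6
eef_pos: [0.55, -0.0567, 0.096]
ee_rot: [3.142, -0.0, 0.253]
force: [-0.4, -1.0, -1.3]
width: 0.0239
gripper_force: 40.0
```

Request:
servo_tool(newtons=40, moves=[{"jaw": 0.1, "dx": 0.00245, "dy": -0.00049, "dz": 0, "roll": 0}, {"jaw": 0.1, "dx": 0.00245, "dy": -0.00049, "dz": 0, "roll": 0}, {"jaw": 0.1, "dx": 0.00245, "dy": -0.00049, "dz": 0, "roll": 0}, {"jaw": 0.1, "dx": 0.00245, "dy": -0.00049, "dz": 0, "roll": 0}, {"jaw": 0.1, "dx": 0.00245, "dy": -0.00049, "dz": 0, "roll": 0}, {"jaw": 0.1, "dx": 0.00245, "dy": -0.00049, "dz": 0, "roll": 0}, {"jaw": 0.1, "dx": 0.00245, "dy": -0.00049, "dz": 0, "roll": 0}, {"jaw": 0.1, "dx": 0.00245, "dy": -0.00049, "dz": 0, "roll": 0}, {"jaw": 0.1, "dx": 0.00245, "dy": -0.00049, "dz": 0, "roll": 0}, {"jaw": 0.1, "dx": 0.00245, "dy": -0.00049, "dz": 0, "roll": 0}])

```text
t: 40.85
eef_pos: [0.5744, -0.0616, 0.096]
ee_rot: [3.142, 0.0, 0.253]
force: [-0.3, 0.3, -1.0]
width: 0.024
gripper_force: 40.0
```

Request:
servo_tool(newtons=50, moves=[{"jaw": 0.1, "dx": 0, "dy": 0, "dz": -0.0005, "roll": 0}, {"jaw": 0.1, "dx": 0, "dy": 0, "dz": -0.0004, "roll": 0}, {"jaw": 0.1, "dx": 0.00245, "dy": -0.00049, "dz": 0, "roll": 0}, {"jaw": 0.1, "dx": 0.00245, "dy": -0.00049, "dz": 0, "roll": 0}, {"jaw": 0.1, "dx": 0.00245, "dy": -0.00049, "dz": 0, "roll": 0}, {"jaw": 0.1, "dx": 0.00245, "dy": -0.00049, "dz": 0, "roll": 0}, {"jaw": 0.1, "dx": 0.00245, "dy": -0.00049, "dz": 0, "roll": 0}, {"jaw": 0.1, "dx": 0.00245, "dy": -0.00049, "dz": 0, "roll": 0}, {"jaw": 0.1, "dx": 0, "dy": 0, "dz": 0, "roll": 0}, {"jaw": 0.1, "dx": 0, "dy": 0, "dz": 0, "roll": 0}])

```text
t: 42.1
eef_pos: [0.5868, -0.0649, 0.0956]
ee_rot: [-3.141, 0.004, 0.253]
force: [-7.3, 1.7, 11.9]
width: 0.0238
gripper_force: 50.0
```

Request:
servo_tool(newtons=50, moves=[{"jaw": 0.1, "dx": 0.001, "dy": 0, "dz": 0.0003, "roll": 0}, {"jaw": 0.1, "dx": 0.001, "dy": 0, "dz": 0, "roll": 0}, {"jaw": 0.1, "dx": 0, "dy": 0, "dz": 0, "roll": 0}, {"jaw": 0.1, "dx": -0.001, "dy": 0, "dz": 0.01, "roll": 0}, {"jaw": 0.1, "dx": -0.001, "dy": 0, "dz": 0.03, "roll": 0}, {"jaw": 0.1, "dx": -0.022, "dy": 0.019, "dz": 0, "roll": 0}, {"jaw": 0.1, "dx": -0.022, "dy": 0.019, "dz": 0, "roll": 0}, {"jaw": 0.1, "dx": -0.022, "dy": 0.019, "dz": 0, "roll": 0}, {"jaw": 0.1, "dx": -0.022, "dy": 0.019, "dz": 0, "roll": 0}, {"jaw": 0.1, "dx": -0.022, "dy": 0.019, "dz": 0, "roll": 0}])

```text
t: 43.35
eef_pos: [0.4786, 0.0313, 0.1359]
ee_rot: [-3.141, -0.001, 0.253]
force: [-0.6, 0.5, -1.4]
width: 0.0237
gripper_force: 50.0
```

Request:
servo_tool(newtons=50, moves=[{"jaw": 0.1, "dx": 0, "dy": 0, "dz": 0, "roll": 0}, {"jaw": 0.1, "dx": 0, "dy": 0, "dz": 0, "roll": 0}, {"jaw": 0.1, "dx": 0, "dy": 0, "dz": 0, "roll": 0}, {"jaw": 0.1, "dx": 0, "dy": 0, "dz": 0, "roll": 0}, {"jaw": 0.1, "dx": 0, "dy": 0, "dz": 0, "roll": 0}, {"jaw": 0.1, "dx": 0, "dy": 0, "dz": 0, "roll": 0}, {"jaw": 0.1, "dx": 0, "dy": 0, "dz": 0, "roll": 0}, {"jaw": 0.1, "dx": 0, "dy": 0, "dz": 0, "roll": 0}, {"jaw": 0.1, "dx": 0, "dy": 0, "dz": 0, "roll": 0}, {"jaw": 0.1, "dx": 0, "dy": 0, "dz": 0, "roll": 0}])

```text
t: 44.6
eef_pos: [0.4789, 0.0305, 0.1354]
ee_rot: [-3.142, -0.0, 0.253]
force: [-0.4, -0.9, -1.2]
width: 0.0234
gripper_force: 50.0
```

```bash
python3 - <<'E'
from h import *
c=calibration('side');im,d,W=cloud('side')
s=get_state();p=s['eef_pos'];print(p,s['ee_rot'],s['force']);K,R,t=[np.array(c[k]) for k in("intrinsics","R","t")]
q=K@(R@(p-[0,0,.072])+t);q=q[:2]/q[2];print('expected tip px',q)
crop=im[181:281,205:325];cv2.imwrite('pics/s7.png',cv2.resize(crop[...,::-1],None,fx=6,fy=6,interpolation=cv2.INTER_CUBIC)); print((q-[205,181])*6)
E
```

```text
[0.47894972 0.03053767 0.13541651] [-3.14155420e+00 -4.63476148e-05  2.53209955e-01] [-0.05411322  0.09290341 -1.53524135]
expected tip px [249.77124395 226.3154633 ]
[268.62746371 271.8927798 ]
```

View pics/s7.png

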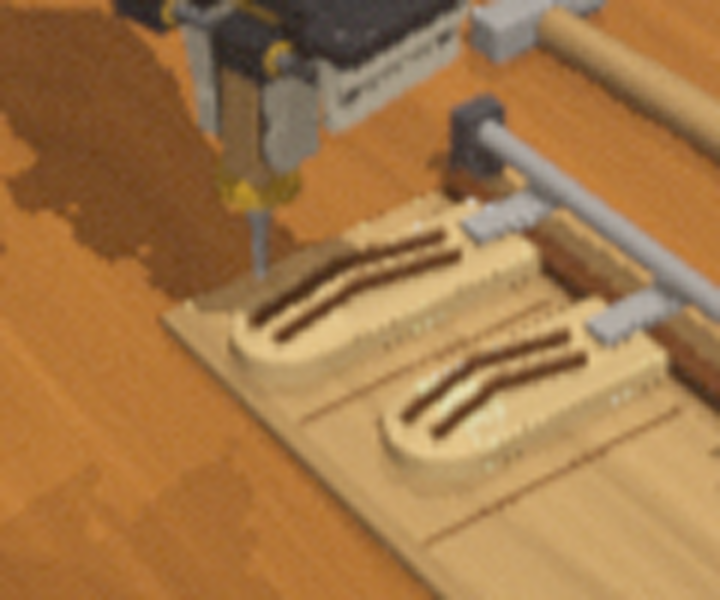

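Side crop: tip at (262,278) beside the large's groove start (270,328). Both patterns are still seated and the feet are down.

Request:
servo_tool(newtons=50, moves=[{"jaw": 0.1, "dx": -0.001, "dy": 0.0003, "dz": -0.015, "roll": 0}, {"jaw": 0.1, "dx": 0, "dy": 0, "dz": -0.015, "roll": 0}, {"jaw": 0.1, "dx": 0, "dy": 0, "dz": -0.006, "roll": 0}, {"jaw": 0.1, "dx": 0, "dy": 0, "dz": -0.002, "roll": 0}, {"jaw": 0.1, "dx": 0, "dy": 0, "dz": -0.001, "roll": 0}, {"jaw": 0.1, "dx": 0, "dy": 0, "dz": -0.001, "roll": 0}, {"jaw": 0.1, "dx": 0, "dy": 0, "dz": -0.0005, "roll": 0}, {"jaw": 0.1, "dx": 0, "dy": 0, "dz": 0, "roll": 0}, {"jaw": 0.1, "dx": 0, "dy": 0, "dz": 0, "roll": 0}, {"jaw": 0.1, "dx": 0, "dy": 0, "dz": 0, "roll": 0}])

```text
t: 45.9
eef_pos: [0.4783, 0.0309, 0.0957]
ee_rot: [3.142, -0.001, 0.254]
force: [-2.2, -0.7, 5.3]
width: 0.0236
gripper_force: 50.0
```

Request:
servo_tool(newtons=50, moves=[{"jaw": 0.1, "dx": 0.0025, "dy": 0.00054, "dz": 0, "roll": 0}, {"jaw": 0.1, "dx": 0.0025, "dy": 0.00054, "dz": 0, "roll": 0}, {"jaw": 0.1, "dx": 0.0025, "dy": 0.00054, "dz": 0, "roll": 0}, {"jaw": 0.1, "dx": 0.0025, "dy": 0.00054, "dz": 0, "roll": 0}, {"jaw": 0.1, "dx": 0.0025, "dy": 0.00054, "dz": 0, "roll": 0}, {"jaw": 0.1, "dx": 0.0025, "dy": 0.00054, "dz": 0, "roll": 0}, {"jaw": 0.1, "dx": 0.0025, "dy": 0.00054, "dz": 0, "roll": 0}, {"jaw": 0.1, "dx": 0.0025, "dy": 0.00054, "dz": 0, "roll": 0}, {"jaw": 0.1, "dx": 0.0025, "dy": 0.00054, "dz": 0, "roll": 0}, {"jaw": 0.1, "dx": 0.0025, "dy": 0.00054, "dz": 0, "roll": 0}])

```text
t: 47.15
eef_pos: [0.5013, 0.0353, 0.0952]
ee_rot: [3.141, 0.003, 0.253]
force: [-5.3, -2.7, 8.1]
width: 0.024
gripper_force: 50.0
```

Request:
servo_tool(newtons=50, moves=[{"jaw": 0.1, "dx": 0.0025, "dy": 0.00054, "dz": 0, "roll": 0}, {"jaw": 0.1, "dx": 0.0025, "dy": 0.00054, "dz": 0, "roll": 0}, {"jaw": 0.1, "dx": 0.0025, "dy": 0.00054, "dz": 0, "roll": 0}, {"jaw": 0.1, "dx": 0.0025, "dy": 0.00054, "dz": 0, "roll": 0}, {"jaw": 0.1, "dx": 0.0025, "dy": 0.00054, "dz": 0, "roll": 0}, {"jaw": 0.1, "dx": 0.0025, "dy": 0.00054, "dz": 0, "roll": 0}, {"jaw": 0.1, "dx": 0.0025, "dy": 0.00054, "dz": 0, "roll": 0}, {"jaw": 0.1, "dx": 0.0025, "dy": 0.00054, "dz": 0, "roll": 0}, {"jaw": 0.1, "dx": 0.0025, "dy": 0.00054, "dz": 0, "roll": 0}, {"jaw": 0.1, "dx": 0.0025, "dy": 0.00054, "dz": 0, "roll": 0}])

```text
t: 48.4
eef_pos: [0.5264, 0.0407, 0.0952]
ee_rot: [3.141, 0.003, 0.253]
force: [-7.0, -1.5, 8.4]
width: 0.0239
gripper_force: 50.0
```

Request:
servo_tool(newtons=50, moves=[{"jaw": 0.1, "dx": 0.0025, "dy": -0.00035, "dz": 0, "roll": 0}, {"jaw": 0.1, "dx": 0.0025, "dy": -0.00035, "dz": 0, "roll": 0}, {"jaw": 0.1, "dx": 0.0025, "dy": -0.00035, "dz": 0, "roll": 0}, {"jaw": 0.1, "dx": 0.0025, "dy": -0.00035, "dz": 0, "roll": 0}, {"jaw": 0.1, "dx": 0.0025, "dy": -0.00035, "dz": 0, "roll": 0}, {"jaw": 0.1, "dx": 0.0025, "dy": -0.00035, "dz": 0, "roll": 0}, {"jaw": 0.1, "dx": 0.0025, "dy": -0.00035, "dz": 0, "roll": 0}, {"jaw": 0.1, "dx": 0.0025, "dy": -0.00035, "dz": 0, "roll": 0}, {"jaw": 0.1, "dx": 0.0025, "dy": -0.00035, "dz": 0, "roll": 0}, {"jaw": 0.1, "dx": 0.0025, "dy": -0.00035, "dz": 0, "roll": 0}])

```text
t: 49.65
eef_pos: [0.5484, 0.0376, 0.093]
ee_rot: [-3.14, 0.009, 0.251]
force: [-2.1, 0.9, -0.2]
width: 0.0238
gripper_force: 50.0
```

Request:
servo_tool(newtons=50, moves=[{"jaw": 0.1, "dx": 0.0025, "dy": -0.00035, "dz": 0, "roll": 0}, {"jaw": 0.1, "dx": 0.0025, "dy": -0.00035, "dz": 0, "roll": 0}, {"jaw": 0.1, "dx": 0.0025, "dy": -0.00035, "dz": 0, "roll": 0}, {"jaw": 0.1, "dx": 0.0025, "dy": -0.00035, "dz": 0, "roll": 0}, {"jaw": 0.1, "dx": 0.0025, "dy": -0.00035, "dz": 0, "roll": 0}, {"jaw": 0.1, "dx": 0.0025, "dy": -0.00035, "dz": 0, "roll": 0}, {"jaw": 0.1, "dx": 0.0025, "dy": -0.00035, "dz": 0, "roll": 0}, {"jaw": 0.1, "dx": 0.0025, "dy": -0.00035, "dz": 0, "roll": 0}, {"jaw": 0.1, "dx": 0.0025, "dy": -0.00035, "dz": 0, "roll": 0}, {"jaw": 0.1, "dx": 0.0025, "dy": -0.00035, "dz": 0, "roll": 0}])

```text
t: 50.9
eef_pos: [0.5779, 0.0348, 0.0947]
ee_rot: [-3.141, 0.0, 0.253]
force: [-1.5, 3.5, -2.5]
width: 0.0237
gripper_force: 50.0
```

Request:
servo_tool(newtons=50, moves=[{"jaw": 0.1, "dx": 0.0025, "dy": -0.00035, "dz": 0, "roll": 0}, {"jaw": 0.1, "dx": 0.0025, "dy": -0.00035, "dz": 0, "roll": 0}, {"jaw": 0.1, "dx": 0.0025, "dy": -0.00035, "dz": 0, "roll": 0}, {"jaw": 0.1, "dx": 0.001, "dy": 0, "dz": 0, "roll": 0}, {"jaw": 0.1, "dx": 0, "dy": 0, "dz": 0, "roll": 0}, {"jaw": 0.1, "dx": 0, "dy": 0, "dz": 0, "roll": 0}, {"jaw": 0.1, "dx": 0, "dy": 0, "dz": 0.01, "roll": 0}, {"jaw": 0.1, "dx": -0.003, "dy": 0, "dz": 0.03, "roll": 0}, {"jaw": 0.1, "dx": 0, "dy": 0, "dz": 0.05, "roll": 0}, {"jaw": 0.1, "dx": 0, "dy": 0, "dz": 0, "roll": 0}])

```text
t: 52.15
eef_pos: [0.5862, 0.0337, 0.1904]
ee_rot: [3.141, -0.009, 0.254]
force: [0.4, -0.0, -1.9]
width: 0.0237
gripper_force: 50.0
```

```bash
python3 - <<'E'
from h import *
c=calibration('side');im,d,W=cloud('side');c=calibration('side');im,d,W=cloud('side')
s=get_state();p=s['eef_pos'];print(p,s['ee_rot'],s['force']);K,R,t=[np.array(c[k]) for k in("intrinsics","R","t")]
q=K@(R@(p-[0,0,.072])+t);q=q[:2]/q[2]
crop=im[141:241,205:325];cv2.imwrite('pics/s8.png',cv2.resize(crop[...,::-1],None,fx=6,fy=6,interpolation=cv2.INTER_CUBIC)); print((q-[205,141]+.5)*6)
for h in (.05,.03,0):
    q=K@(R@(p-[0,0,.072-h])+t);print(h,(q[:2]/q[2]-[205,141]+.5)*6)
E
```

```text
[0.5836236  0.03344426 0.18604114] [-3.14148528e+00 -1.90598271e-03  2.53112806e-01] [-0.33858612 -0.00736202 -2.24243918]
[450.08657264 350.94448367]
0.05 [448.65242996 262.54758377]
0.03 [449.23526229 298.47188341]
0 [450.08657264 350.94448367]
```

View pics/s8.png

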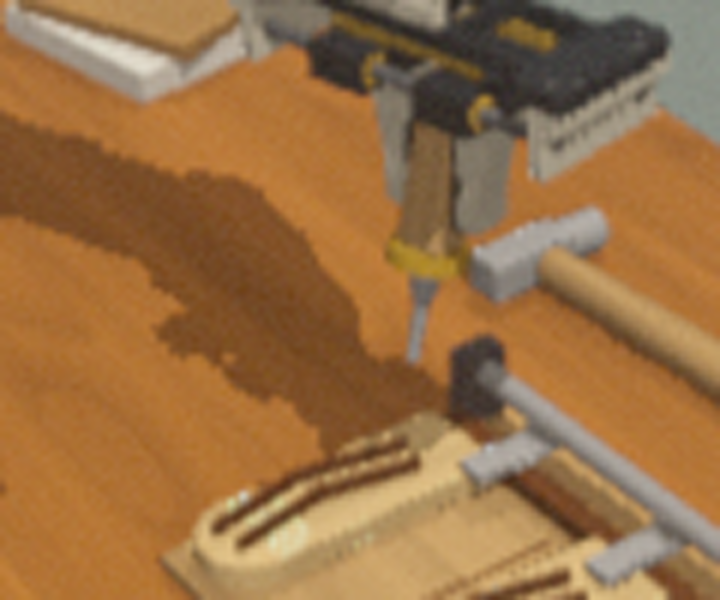

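The crop shows the stylus has tipped in the grip: tip at (412,360) instead of the expected (450,351), so the large's trace fell short. I'll stand it in its stand to straighten it, regrip turned 90°, and trace again in order.

Request:
servo_tool(newtons=50, moves=[{"jaw": 0.1, "dx": -0.0261, "dy": 0.024, "dz": 0, "roll": 0}, {"jaw": 0.1, "dx": -0.0261, "dy": 0.024, "dz": 0, "roll": 0}, {"jaw": 0.1, "dx": -0.0261, "dy": 0.024, "dz": 0, "roll": 0}, {"jaw": 0.1, "dx": -0.0261, "dy": 0.024, "dz": 0, "roll": 0}, {"jaw": 0.1, "dx": -0.0261, "dy": 0.024, "dz": 0, "roll": 0}, {"jaw": 0.1, "dx": -0.0261, "dy": 0.024, "dz": 0, "roll": 0}, {"jaw": 0.1, "dx": -0.0261, "dy": 0.024, "dz": 0, "roll": 0}, {"jaw": 0.1, "dx": -0.0261, "dy": 0.024, "dz": 0, "roll": 0}, {"jaw": 0.1, "dx": 0, "dy": 0, "dz": 0, "roll": 0}, {"jaw": 0.1, "dx": 0, "dy": 0, "dz": 0, "roll": 0}])

```text
t: 53.5
eef_pos: [0.3744, 0.2252, 0.1844]
ee_rot: [3.141, 0.001, 0.254]
force: [-0.3, -0.3, -1.0]
width: 0.024
gripper_force: 50.0
```

```bash
python3 - <<'E'
from h import *
for i in range(2): c=calibration('side');im,d,W=cloud('side')
s=get_state();p=s['eef_pos'];print(p,s['q'])
m=(abs(W[...,0]-p[0])<.04)&(abs(W[...,1]-p[1])<.04)&(W[...,2]<p[2]+.02)&(W[...,2]>.085)
for a in np.arange(.1,.21,.01):
    e=W[m&(abs(W[...,2]-a)<.005)]
    if len(e)>1: print(round(a,3),len(e),e.mean(0)[:2]-p[:2])
K,R,t=[np.array(c[k]) for k in("intrinsics","R","t")]
def px(P): q=K@(R@np.array(P)+t);return q[:2]/q[2]
q=px(p-[0,0,.072]); u,v=q.astype(int);print(q)
cv2.imwrite('pics/s9.png',cv2.resize(im[v-50:v+40,u-55:u+55,::-1],None,fx=6,fy=6,interpolation=cv2.INTER_CUBIC));print((q-[u-55,v-50]+.5)*6)
E
```

```text
[0.37486453 0.22490919 0.18447726] [ 9.94678209e-01 -7.79748673e-03 -5.46605584e-01  9.51277488e-05
 -1.03308555e+00  8.28547897e-01]
0.12 3 [-0.02504093 -0.00684291]
0.13 8 [-0.02338778 -0.00509607]
0.14 6 [-0.02084989 -0.00440681]
0.15 10 [-0.01840228 -0.00431305]
0.16 15 [-0.01525954 -0.00667941]
0.17 28 [-0.01158972 -0.01224104]
0.18 59 [-0.01765889 -0.00963365]
0.19 46 [-0.00983165 -0.01047559]
0.2 56 [-0.0063465  -0.01180787]
[185.26266162 192.71631398]
[334.57596973 307.29788386]
```

View pics/s9.png

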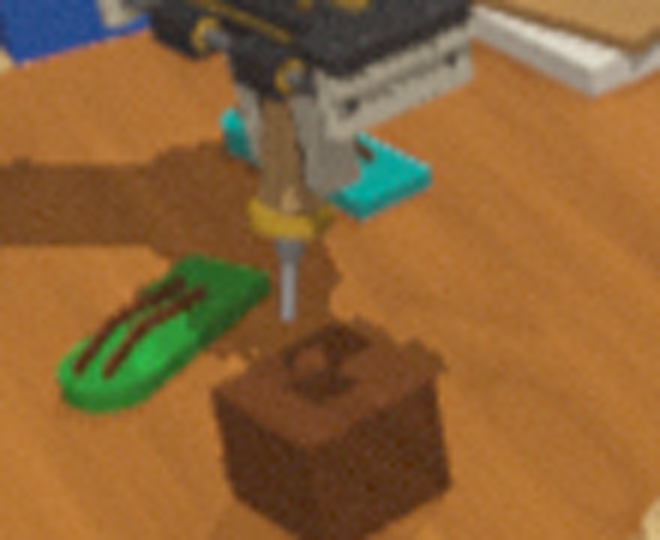

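The crop shows the tilted stylus with its tip at about (288,320), and the stand's hole at (325,362). I'll insert with an offset.

Request:
servo_tool(newtons=50, moves=[{"jaw": 0.1, "dx": 0.0025, "dy": 0.0005, "dz": 0, "roll": 0}, {"jaw": 0.1, "dx": 0, "dy": 0, "dz": -0.02, "roll": 0}, {"jaw": 0.1, "dx": 0, "dy": 0, "dz": -0.02, "roll": 0}, {"jaw": 0.1, "dx": 0, "dy": 0, "dz": -0.005, "roll": 0}, {"jaw": 0.1, "dx": 0, "dy": 0, "dz": -0.005, "roll": 0}, {"jaw": 0.1, "dx": 0, "dy": 0, "dz": -0.005, "roll": 0}, {"jaw": 0.1, "dx": 0, "dy": 0, "dz": 0, "roll": 0}, {"jaw": 0.1, "dx": 0, "dy": 0, "dz": 0, "roll": 0}, {"jaw": 0.1, "dx": 0, "dy": 0, "dz": 0, "roll": 0}, {"jaw": 0.1, "dx": 0, "dy": 0, "dz": 0, "roll": 0}])

```text
t: 54.85
eef_pos: [0.3772, 0.2262, 0.1301]
ee_rot: [-3.141, -0.0, 0.253]
force: [-1.2, -0.3, -0.9]
width: 0.0236
gripper_force: 50.0
```

Request:
servo_tool(newtons=50, moves=[{"jaw": 0.1, "dx": 0, "dy": 0, "dz": -0.005, "roll": 0}, {"jaw": 0.1, "dx": 0, "dy": 0, "dz": -0.005, "roll": 0}, {"jaw": 0.1, "dx": 0, "dy": 0, "dz": -0.005, "roll": 0}, {"jaw": 0.1, "dx": 0, "dy": 0, "dz": -0.005, "roll": 0}, {"jaw": 0.1, "dx": 0, "dy": 0, "dz": -0.003, "roll": 0}, {"jaw": 0.1, "dx": 0, "dy": 0, "dz": -0.003, "roll": 0}, {"jaw": 0.1, "dx": 0, "dy": 0, "dz": -0.002, "roll": 0}, {"jaw": 0.1, "dx": 0, "dy": 0, "dz": 0, "roll": 0}, {"jaw": 0.1, "dx": 0, "dy": 0, "dz": 0, "roll": 0}, {"jaw": 0.1, "dx": 0, "dy": 0, "dz": 0, "roll": 0}])

```text
t: 56.1
eef_pos: [0.3772, 0.2261, 0.102]
ee_rot: [-3.141, -0.0, 0.253]
force: [0.6, 0.8, -1.2]
width: 0.0239
gripper_force: 50.0
```

Request:
servo_tool(newtons=20, moves=[{"jaw": 0.1, "dx": 0, "dy": 0, "dz": -0.002, "roll": 0}, {"jaw": 0.1, "dx": 0, "dy": 0, "dz": -0.002, "roll": 0}, {"jaw": 0.1, "dx": 0, "dy": 0, "dz": -0.001, "roll": 0}, {"jaw": 0.1, "dx": 0, "dy": 0, "dz": -0.001, "roll": 0}, {"jaw": 0.1, "dx": 0, "dy": 0, "dz": -0.001, "roll": 0}, {"jaw": 0.1, "dx": 0, "dy": 0, "dz": 0, "roll": 0}, {"jaw": 0.1, "dx": 0, "dy": 0, "dz": 0, "roll": 0}, {"jaw": 0.1, "dx": 0, "dy": 0, "dz": 0, "roll": 0}, {"jaw": 0.1, "dx": 0, "dy": 0, "dz": 0, "roll": 0}, {"jaw": 0.1, "dx": 0, "dy": 0, "dz": 0, "roll": 0}])

```text
t: 57.35
eef_pos: [0.3772, 0.2261, 0.0949]
ee_rot: [3.142, -0.0, 0.253]
force: [-0.3, 0.1, -1.4]
width: 0.0237
gripper_force: 20.0
```

Request:
servo_tool(newtons=20, moves=[{"jaw": 0.1, "dx": 0, "dy": 0, "dz": -0.0015, "roll": 0}, {"jaw": 0.3, "dx": 0, "dy": 0, "dz": 0, "roll": 0}, {"jaw": 0.3, "dx": 0, "dy": 0, "dz": 0, "roll": 0}, {"jaw": 0.35, "dx": 0, "dy": 0, "dz": 0, "roll": 0}, {"jaw": 0.5, "dx": 0, "dy": 0, "dz": 0, "roll": 0}, {"jaw": 1, "dx": 0, "dy": 0, "dz": 0, "roll": 0}, {"jaw": 1, "dx": 0, "dy": 0, "dz": 0, "roll": 0}, {"jaw": 1, "dx": 0, "dy": 0, "dz": 0.03, "roll": 0}, {"jaw": 1, "dx": 0, "dy": 0, "dz": 0.06, "roll": 0}, {"jaw": 1, "dx": 0, "dy": 0, "dz": 0.05, "roll": 0}])

```text
t: 58.6
eef_pos: [0.3772, 0.226, 0.2355]
ee_rot: [-3.141, -0.001, 0.253]
force: [0.8, 1.4, 0.2]
width: 0.084
gripper_force: 0.0
```

```bash
python3 - <<'E'
from h import *
for i in range(2): c=calibration('side');im,d,W=cloud('side')
s=get_state();p=s['eef_pos'];print(p)
m=(abs(W[...,0]-.361)<.035)&(abs(W[...,1]-.222)<.035)&(W[...,2]<.15)&(W[...,2]>.068)
for a in np.arange(.075,.15,.01):
    e=W[m&(abs(W[...,2]-a)<.005)]
    if len(e)>1: print(round(a,3),len(e),e.mean(0)[:2],e[:,:2].min(0),e[:,:2].max(0))
print(W[m][:,2].max())
E
```

```text
[0.37935546 0.22812864 0.23909665]
0.075 225 [0.35827839 0.21475891] [0.3261626 0.1870508] [0.39573004 0.25598457]
0.085 48 [0.35900936 0.21665538] [0.34329633 0.20369191] [0.38144635 0.23710805]
0.095 34 [0.36115804 0.21705874] [0.34987293 0.20982897] [0.37605291 0.23363373]
0.105 29 [0.36002032 0.21688799] [0.34965223 0.21021907] [0.37601714 0.23091825]
0.115 29 [0.3609249  0.21600364] [0.34934919 0.20997385] [0.37629687 0.23198628]
0.125 31 [0.36075888 0.21643209] [0.34898032 0.21041236] [0.37701702 0.2313915 ]
0.135 32 [0.35933623 0.2171039 ] [0.34899902 0.21043414] [0.37458237 0.235601  ]
0.145 41 [0.36264365 0.2225717 ] [0.35096079 0.21164254] [0.37463236 0.23851315]
0.1448175876084002
```

Request:
servo_tool(moves=[{"jaw": 1, "dx": -0.0147, "dy": -0.003, "dz": 0, "roll": -10}, {"jaw": 1, "dx": 0, "dy": 0, "dz": 0, "roll": -10}, {"jaw": 1, "dx": 0, "dy": 0, "dz": 0, "roll": -10}, {"jaw": 1, "dx": 0, "dy": 0, "dz": 0, "roll": -10}, {"jaw": 1, "dx": 0, "dy": 0, "dz": 0, "roll": -10}, {"jaw": 1, "dx": 0, "dy": 0, "dz": 0, "roll": -10}, {"jaw": 1, "dx": 0, "dy": 0, "dz": 0, "roll": -10}, {"jaw": 1, "dx": 0, "dy": 0, "dz": 0, "roll": -10}, {"jaw": 1, "dx": 0, "dy": 0, "dz": 0, "roll": -10}, {"jaw": 1, "dx": 0, "dy": 0, "dz": 0, "roll": 0}])

```text
t: 59.95
eef_pos: [0.3623, 0.2229, 0.2332]
ee_rot: [3.141, -0.0, -1.316]
force: [-0.7, -0.1, 0.2]
width: 0.0874
gripper_force: 0.0
```

Request:
servo_tool(newtons=60, moves=[{"jaw": 1, "dx": 0, "dy": 0, "dz": -0.05, "roll": 0}, {"jaw": 1, "dx": 0, "dy": 0, "dz": -0.05, "roll": 0}, {"jaw": 1, "dx": 0, "dy": 0, "dz": -0.035, "roll": 0}, {"jaw": 1, "dx": 0, "dy": 0, "dz": -0.014, "roll": 0}, {"jaw": 0.1, "dx": 0, "dy": 0, "dz": 0, "roll": 0}, {"jaw": 0.1, "dx": 0, "dy": 0, "dz": 0, "roll": 0}, {"jaw": 0.1, "dx": 0, "dy": 0, "dz": 0, "roll": 0}, {"jaw": 0.1, "dx": 0, "dy": 0, "dz": 0, "roll": 0}, {"jaw": 0.1, "dx": 0, "dy": 0, "dz": 0, "roll": 0}, {"jaw": 0.1, "dx": 0, "dy": 0, "dz": 0, "roll": 0}])

```text
t: 61.2
eef_pos: [0.3625, 0.2231, 0.0845]
ee_rot: [-3.141, 0.0, -1.317]
force: [0.6, 1.3, -0.4]
width: 0.033
gripper_force: 0.0
```

Request:
servo_tool(newtons=60, moves=[{"jaw": 0.1, "dx": 0, "dy": 0, "dz": 0, "roll": 0}, {"jaw": 0.1, "dx": 0, "dy": 0, "dz": 0, "roll": 0}, {"jaw": 0.1, "dx": 0, "dy": 0, "dz": 0, "roll": 0}, {"jaw": 0.1, "dx": 0, "dy": 0, "dz": 0, "roll": 0}, {"jaw": 0.1, "dx": 0, "dy": 0, "dz": 0, "roll": 0}, {"jaw": 0.1, "dx": 0, "dy": 0, "dz": 0.01, "roll": 0}, {"jaw": 0.1, "dx": 0, "dy": 0, "dz": 0.03, "roll": 0}, {"jaw": 0.1, "dx": 0, "dy": 0, "dz": 0.03, "roll": 0}, {"jaw": 0.1, "dx": 0, "dy": 0, "dz": 0.03, "roll": 0}, {"jaw": 0.1, "dx": 0, "dy": 0, "dz": 0, "roll": 0}])

```text
t: 62.45
eef_pos: [0.3633, 0.2241, 0.187]
ee_rot: [-3.138, 0.003, -1.317]
force: [-1.4, -0.2, -1.3]
width: 0.0238
gripper_force: 60.0
```

Request:
servo_tool(newtons=60, moves=[{"jaw": 0.1, "dx": 0.0174, "dy": -0.0361, "dz": 0, "roll": 0}, {"jaw": 0.1, "dx": 0.0174, "dy": -0.0361, "dz": 0, "roll": 0}, {"jaw": 0.1, "dx": 0.0174, "dy": -0.0361, "dz": 0, "roll": 0}, {"jaw": 0.1, "dx": 0.0174, "dy": -0.0361, "dz": 0, "roll": 0}, {"jaw": 0.1, "dx": 0.0174, "dy": -0.0361, "dz": 0, "roll": 0}, {"jaw": 0.1, "dx": 0.0174, "dy": -0.0361, "dz": 0, "roll": 0}, {"jaw": 0.1, "dx": 0.0174, "dy": -0.0361, "dz": 0, "roll": 0}, {"jaw": 0.1, "dx": 0.0174, "dy": -0.0361, "dz": 0, "roll": 0}, {"jaw": 0.1, "dx": 0, "dy": 0, "dz": -0.04, "roll": 0}, {"jaw": 0.1, "dx": 0, "dy": 0, "dz": -0.02, "roll": 0}])

```text
t: 63.7
eef_pos: [0.5, -0.0666, 0.1218]
ee_rot: [3.138, 0.001, -1.32]
force: [-0.5, 0.3, -1.2]
width: 0.0237
gripper_force: 60.0
```

```bash
cat > tip.py <<'E'
from h import *
for i in range(3): c=calibration('side');im,d,W=cloud('side')
s=get_state();p=s['eef_pos'];print(p,s['ee_rot'],s['force'])
m=(abs(W[...,0]-p[0])<.03)&(abs(W[...,1]-p[1])<.03)&(W[...,2]<p[2]-.002)&(W[...,2]>.045)
for a in np.arange(.05,.12,.01):
    e=W[m&(abs(W[...,2]-a)<.005)]
    if len(e)>2: print(round(a,3),len(e),e.mean(0)[:2]-p[:2])
np.savez('s_last.npz',im=im,W=W)
E
python3 tip.py
```

```text
[ 0.50052231 -0.06608286  0.12321202] [ 3.13812219e+00  1.18554396e-04 -1.31792547e+00] [ 0.36021653 -0.30788776 -1.64057566]
0.06 4 [-0.0025035  -0.00112501]
0.07 9 [-0.00306148  0.00014474]
0.08 7 [-0.00247372  0.000679  ]
0.09 8 [-0.00364999 -0.00149746]
0.1 5 [-0.00435247 -0.00284926]
0.11 23 [-0.00883493 -0.01078747]
```

Request:
servo_tool(newtons=60, moves=[{"jaw": 0.1, "dx": 0.0005, "dy": 0, "dz": -0.015, "roll": 0}, {"jaw": 0.1, "dx": 0, "dy": 0, "dz": -0.012, "roll": 0}, {"jaw": 0.1, "dx": 0, "dy": 0, "dz": -0.005, "roll": 0}, {"jaw": 0.1, "dx": 0, "dy": 0, "dz": -0.002, "roll": 0}, {"jaw": 0.1, "dx": 0, "dy": 0, "dz": -0.001, "roll": 0}, {"jaw": 0.1, "dx": 0, "dy": 0, "dz": -0.0005, "roll": 0}, {"jaw": 0.1, "dx": 0, "dy": 0, "dz": 0, "roll": 0}, {"jaw": 0.1, "dx": 0, "dy": 0, "dz": 0, "roll": 0}, {"jaw": 0.1, "dx": 0, "dy": 0, "dz": 0, "roll": 0}, {"jaw": 0.1, "dx": 0, "dy": 0, "dz": 0, "roll": 0}])

```text
t: 65.1
eef_pos: [0.5022, -0.0657, 0.0889]
ee_rot: [-3.142, -0.0, -1.318]
force: [0.2, -0.7, -1.3]
width: 0.0236
gripper_force: 60.0
```

Request:
servo_tool(newtons=60, moves=[{"jaw": 0.1, "dx": -0.0005, "dy": 0, "dz": -0.0005, "roll": 0}, {"jaw": 0.1, "dx": 0, "dy": 0, "dz": -0.0005, "roll": 0}, {"jaw": 0.1, "dx": 0, "dy": 0, "dz": 0, "roll": 0}, {"jaw": 0.1, "dx": 0, "dy": 0, "dz": 0, "roll": 0}, {"jaw": 0.1, "dx": 0, "dy": 0, "dz": 0, "roll": 0}, {"jaw": 0.1, "dx": 0, "dy": 0, "dz": 0, "roll": 0}, {"jaw": 0.1, "dx": 0, "dy": 0, "dz": 0, "roll": 0}, {"jaw": 0.1, "dx": 0, "dy": 0, "dz": 0, "roll": 0}, {"jaw": 0.1, "dx": 0, "dy": 0, "dz": 0, "roll": 0}, {"jaw": 0.1, "dx": 0, "dy": 0, "dz": 0, "roll": 0}])

```text
t: 66.35
eef_pos: [0.5018, -0.0657, 0.0883]
ee_rot: [-3.141, -0.0, -1.317]
force: [-2.6, 0.5, 5.9]
width: 0.024
gripper_force: 60.0
```

Request:
servo_tool(newtons=60, moves=[{"jaw": 0.1, "dx": 0.0024, "dy": 0.0006, "dz": 0, "roll": 0}, {"jaw": 0.1, "dx": 0.0024, "dy": 0.0006, "dz": 0, "roll": 0}, {"jaw": 0.1, "dx": 0.0024, "dy": 0.0006, "dz": 0, "roll": 0}, {"jaw": 0.1, "dx": 0.0024, "dy": 0.0006, "dz": 0, "roll": 0}, {"jaw": 0.1, "dx": 0.0024, "dy": 0.0006, "dz": 0, "roll": 0}, {"jaw": 0.1, "dx": 0.0024, "dy": 0.0006, "dz": 0, "roll": 0}, {"jaw": 0.1, "dx": 0.0024, "dy": 0.0006, "dz": 0, "roll": 0}, {"jaw": 0.1, "dx": 0.0024, "dy": 0.0006, "dz": 0, "roll": 0}, {"jaw": 0.1, "dx": 0.0024, "dy": 0.0006, "dz": 0, "roll": 0}, {"jaw": 0.1, "dx": 0.0024, "dy": 0.0006, "dz": 0, "roll": 0}])

```text
t: 67.6
eef_pos: [0.5212, -0.0615, 0.0881]
ee_rot: [3.133, -0.001, -1.318]
force: [-16.1, -3.6, 21.5]
width: 0.0238
gripper_force: 60.1
```

Request:
servo_tool(newtons=60, moves=[{"jaw": 0.1, "dx": 0.0024, "dy": 0.0006, "dz": 0, "roll": 0}, {"jaw": 0.1, "dx": 0.0024, "dy": 0.0006, "dz": 0, "roll": 0}, {"jaw": 0.1, "dx": 0.0024, "dy": 0.0006, "dz": 0, "roll": 0}, {"jaw": 0.1, "dx": 0.0024, "dy": 0.0006, "dz": 0, "roll": 0}, {"jaw": 0.1, "dx": 0.0024, "dy": 0.0006, "dz": 0, "roll": 0}, {"jaw": 0.1, "dx": 0.0024, "dy": 0.0006, "dz": 0, "roll": 0}, {"jaw": 0.1, "dx": 0.0024, "dy": 0.0006, "dz": 0, "roll": 0}, {"jaw": 0.1, "dx": 0.0025, "dy": -0.0004, "dz": 0, "roll": 0}, {"jaw": 0.1, "dx": 0.0025, "dy": -0.0005, "dz": 0, "roll": 0}, {"jaw": 0.1, "dx": 0.0025, "dy": -0.0005, "dz": 0, "roll": 0}])

```text
t: 68.85
eef_pos: [0.5466, -0.0577, 0.0881]
ee_rot: [3.135, 0.0, -1.318]
force: [-10.5, 2.1, 15.0]
width: 0.0236
gripper_force: 60.0
```

Request:
servo_tool(newtons=60, moves=[{"jaw": 0.1, "dx": 0.0025, "dy": -0.0005, "dz": 0, "roll": 0}, {"jaw": 0.1, "dx": 0.0025, "dy": -0.0005, "dz": 0, "roll": 0}, {"jaw": 0.1, "dx": 0.0025, "dy": -0.0005, "dz": 0, "roll": 0}, {"jaw": 0.1, "dx": 0.0025, "dy": -0.0005, "dz": 0, "roll": 0}, {"jaw": 0.1, "dx": 0.0025, "dy": -0.0005, "dz": 0, "roll": 0}, {"jaw": 0.1, "dx": 0.0025, "dy": -0.0005, "dz": 0, "roll": 0}, {"jaw": 0.1, "dx": 0.0025, "dy": -0.0005, "dz": 0, "roll": 0}, {"jaw": 0.1, "dx": 0.0025, "dy": -0.0005, "dz": 0, "roll": 0}, {"jaw": 0.1, "dx": 0.0025, "dy": -0.0005, "dz": 0, "roll": 0}, {"jaw": 0.1, "dx": 0.0025, "dy": -0.0005, "dz": 0, "roll": 0}])

```text
t: 70.1
eef_pos: [0.5726, -0.0623, 0.0882]
ee_rot: [3.137, 0.001, -1.318]
force: [-8.0, 2.0, 13.1]
width: 0.0234
gripper_force: 60.0
```

Request:
servo_tool(newtons=60, moves=[{"jaw": 0.1, "dx": 0.0025, "dy": -0.0005, "dz": 0, "roll": 0}, {"jaw": 0.1, "dx": 0.0025, "dy": -0.0005, "dz": 0, "roll": 0}, {"jaw": 0.1, "dx": 0.0025, "dy": -0.0005, "dz": 0, "roll": 0}, {"jaw": 0.1, "dx": 0.0025, "dy": -0.0005, "dz": 0, "roll": 0}, {"jaw": 0.1, "dx": 0.0025, "dy": -0.0005, "dz": 0, "roll": 0}, {"jaw": 0.1, "dx": 0.0025, "dy": -0.0005, "dz": 0, "roll": 0}, {"jaw": 0.1, "dx": 0.001, "dy": 0, "dz": 0, "roll": 0}, {"jaw": 0.1, "dx": 0, "dy": 0, "dz": 0, "roll": 0}, {"jaw": 0.1, "dx": 0, "dy": 0, "dz": 0, "roll": 0}, {"jaw": 0.1, "dx": 0, "dy": 0, "dz": 0, "roll": 0}])

```text
t: 71.35
eef_pos: [0.5885, -0.0653, 0.0882]
ee_rot: [3.137, 0.0, -1.318]
force: [-8.1, 2.0, 12.0]
width: 0.0235
gripper_force: 60.0
```

Request:
servo_tool(newtons=60, moves=[{"jaw": 0.1, "dx": -0.001, "dy": 0, "dz": 0.01, "roll": 0}, {"jaw": 0.1, "dx": -0.001, "dy": 0, "dz": 0.03, "roll": 0}, {"jaw": 0.1, "dx": -0.022, "dy": 0.0193, "dz": 0, "roll": 0}, {"jaw": 0.1, "dx": -0.022, "dy": 0.0193, "dz": 0, "roll": 0}, {"jaw": 0.1, "dx": -0.022, "dy": 0.0193, "dz": 0, "roll": 0}, {"jaw": 0.1, "dx": -0.022, "dy": 0.0193, "dz": 0, "roll": 0}, {"jaw": 0.1, "dx": -0.022, "dy": 0.0193, "dz": 0, "roll": 0}, {"jaw": 0.1, "dx": 0, "dy": 0, "dz": 0, "roll": 0}, {"jaw": 0.1, "dx": 0, "dy": 0, "dz": 0, "roll": 0}, {"jaw": 0.1, "dx": 0, "dy": 0, "dz": 0, "roll": 0}])

```text
t: 72.6
eef_pos: [0.4795, 0.0313, 0.1279]
ee_rot: [-3.141, -0.0, -1.318]
force: [0.1, -0.3, -0.6]
width: 0.0236
gripper_force: 60.0
```

```bash
python3 tip.py
```

```text
[0.47922466 0.03121145 0.12772059] [ 3.14128047e+00 -8.55309649e-05 -1.31839073e+00] [-0.03431993  0.09346747 -0.64887303]
0.07 5 [0.0001931  0.00028539]
0.08 10 [-1.54597095e-03 -1.48564257e-05]
0.09 7 [-0.00047536  0.00016615]
0.1 8 [-0.00177886 -0.00262985]
```

Request:
servo_tool(newtons=60, moves=[{"jaw": 0.1, "dx": -0.0008, "dy": -0.0002, "dz": -0.015, "roll": 0}, {"jaw": 0.1, "dx": 0, "dy": 0, "dz": -0.015, "roll": 0}, {"jaw": 0.1, "dx": 0, "dy": 0, "dz": -0.006, "roll": 0}, {"jaw": 0.1, "dx": 0, "dy": 0, "dz": -0.002, "roll": 0}, {"jaw": 0.1, "dx": 0, "dy": 0, "dz": -0.001, "roll": 0}, {"jaw": 0.1, "dx": 0, "dy": 0, "dz": -0.0008, "roll": 0}, {"jaw": 0.1, "dx": 0, "dy": 0, "dz": 0, "roll": 0}, {"jaw": 0.1, "dx": 0, "dy": 0, "dz": 0, "roll": 0}, {"jaw": 0.1, "dx": 0, "dy": 0, "dz": 0, "roll": 0}, {"jaw": 0.1, "dx": 0, "dy": 0, "dz": 0, "roll": 0}])

```text
t: 74.0
eef_pos: [0.4782, 0.0314, 0.0881]
ee_rot: [-3.142, -0.0, -1.317]
force: [0.3, 0.1, -0.5]
width: 0.0242
gripper_force: 60.0
```

Request:
servo_tool(newtons=60, moves=[{"jaw": 0.1, "dx": 0, "dy": -0.0003, "dz": -0.0005, "roll": 0}, {"jaw": 0.1, "dx": 0, "dy": 0, "dz": -0.0003, "roll": 0}, {"jaw": 0.1, "dx": 0, "dy": 0, "dz": 0, "roll": 0}, {"jaw": 0.1, "dx": 0, "dy": 0, "dz": 0, "roll": 0}, {"jaw": 0.1, "dx": 0, "dy": 0, "dz": 0, "roll": 0}, {"jaw": 0.1, "dx": 0, "dy": 0, "dz": 0, "roll": 0}, {"jaw": 0.1, "dx": 0, "dy": 0, "dz": 0, "roll": 0}, {"jaw": 0.1, "dx": 0, "dy": 0, "dz": 0, "roll": 0}, {"jaw": 0.1, "dx": 0, "dy": 0, "dz": 0, "roll": 0}, {"jaw": 0.1, "dx": 0, "dy": 0, "dz": 0, "roll": 0}])

```text
t: 75.25
eef_pos: [0.4782, 0.0311, 0.0873]
ee_rot: [-3.142, -0.0, -1.318]
force: [-0.3, 0.2, -2.2]
width: 0.0231
gripper_force: 60.0
```

Request:
servo_tool(newtons=60, moves=[{"jaw": 0.1, "dx": 0, "dy": 0, "dz": -0.0005, "roll": 0}, {"jaw": 0.1, "dx": 0, "dy": 0, "dz": -0.0005, "roll": 0}, {"jaw": 0.1, "dx": 0, "dy": 0, "dz": -0.0003, "roll": 0}, {"jaw": 0.1, "dx": 0, "dy": 0, "dz": 0, "roll": 0}, {"jaw": 0.1, "dx": 0, "dy": 0, "dz": 0, "roll": 0}, {"jaw": 0.1, "dx": 0, "dy": 0, "dz": 0, "roll": 0}, {"jaw": 0.1, "dx": 0, "dy": 0, "dz": 0, "roll": 0}, {"jaw": 0.1, "dx": 0, "dy": 0, "dz": 0, "roll": 0}, {"jaw": 0.1, "dx": 0, "dy": 0, "dz": 0, "roll": 0}, {"jaw": 0.1, "dx": 0, "dy": 0, "dz": 0, "roll": 0}])

```text
t: 76.5
eef_pos: [0.4782, 0.0311, 0.086]
ee_rot: [3.142, 0.0, -1.318]
force: [-0.1, -1.4, -1.1]
width: 0.024
gripper_force: 60.0
```

Request:
servo_tool(newtons=60, moves=[{"jaw": 0.1, "dx": 0, "dy": 0, "dz": -0.0005, "roll": 0}, {"jaw": 0.1, "dx": 0, "dy": 0, "dz": 0, "roll": 0}, {"jaw": 0.1, "dx": 0, "dy": 0, "dz": -0.0005, "roll": 0}, {"jaw": 0.1, "dx": 0, "dy": 0, "dz": 0, "roll": 0}, {"jaw": 0.1, "dx": 0, "dy": 0, "dz": 0, "roll": 0}, {"jaw": 0.1, "dx": 0, "dy": 0, "dz": 0, "roll": 0}, {"jaw": 0.1, "dx": 0, "dy": 0, "dz": 0, "roll": 0}, {"jaw": 0.1, "dx": 0, "dy": 0, "dz": 0, "roll": 0}, {"jaw": 0.1, "dx": 0, "dy": 0, "dz": 0, "roll": 0}, {"jaw": 0.1, "dx": 0, "dy": 0, "dz": 0, "roll": 0}])

```text
t: 77.75
eef_pos: [0.4781, 0.0311, 0.085]
ee_rot: [3.142, 0.0, -1.318]
force: [0.1, -1.2, -1.7]
width: 0.024
gripper_force: 60.0
```

```bash
python3 tip.py; python3 - <<'E'
from h import *
im=np.load('s_last.npz')['im'];c=calibration('side');K,R,t=[np.array(c[k]) for k in("intrinsics","R","t")];p=get_state()['eef_pos']
q=K@(R@(p-[0,0,.0645])+t);q=q[:2]/q[2];print(((q-[205,181]+.5)*6))
cv2.imwrite('pics/s10.png',cv2.resize(im[181:281,205:325,::-1],None,fx=6,fy=6,interpolation=cv2.INTER_CUBIC))
E
```

```text
[0.4781878  0.03108947 0.08500872] [-3.14152649e+00  2.48472372e-05 -1.31758342e+00] [ 0.07789205 -0.1825821  -1.85774967]
0.05 7 [-0.00220301 -0.00048583]
0.06 7 [-0.00258544 -0.00219793]
0.07 6 [-0.00655875 -0.00983576]
0.08 48 [-0.00493452 -0.01101493]
[274.86851786 344.6057531 ]
```

View pics/s10.png

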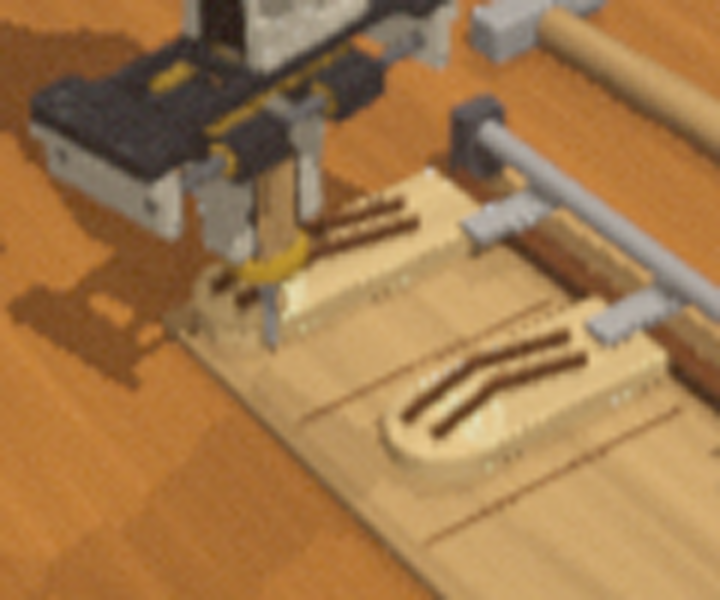

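The crop shows the large pattern has been knocked aside to the left, with its groove start now at about (235,288) and the stylus tip on bare bed at (270,345). I'll lift and measure it.

Request:
servo_tool(newtons=60, moves=[{"jaw": 0.1, "dx": 0, "dy": 0, "dz": 0.03, "roll": 0}, {"jaw": 0.1, "dx": 0, "dy": 0, "dz": 0.05, "roll": 0}, {"jaw": 0.1, "dx": -0.015, "dy": 0.03, "dz": 0.03, "roll": 0}, {"jaw": 0.1, "dx": -0.015, "dy": 0.03, "dz": 0, "roll": 0}, {"jaw": 0.1, "dx": -0.015, "dy": 0.03, "dz": 0, "roll": 0}, {"jaw": 0.1, "dx": -0.015, "dy": 0.03, "dz": 0, "roll": 0}, {"jaw": 0.1, "dx": -0.015, "dy": 0.03, "dz": 0, "roll": 0}, {"jaw": 0.1, "dx": -0.015, "dy": 0.03, "dz": 0, "roll": 0}, {"jaw": 0.1, "dx": 0, "dy": 0, "dz": 0, "roll": 0}, {"jaw": 0.1, "dx": 0, "dy": 0, "dz": 0, "roll": 0}])

```text
t: 79.15
eef_pos: [0.388, 0.211, 0.1949]
ee_rot: [3.141, -0.0, -1.317]
force: [-0.2, -0.6, -1.7]
width: 0.0236
gripper_force: 60.0
```

```bash
python3 - <<'E'
from h import *
print(get_state()['eef_pos'])
c=calibration('top');im,d,W=cloud('top');np.savez('t11.npz',im=im,d=d,W=W)
K,R,t=[np.array(c[k]) for k in("intrinsics","R","t")]
q=K@(R@np.array([.55,.03,.02])+t);u,v=(q[:2]/q[2]).astype(int);print(u,v)
cv2.imwrite('pics/t11.png',cv2.resize(im[v-40:v+40,u-50:u+60,::-1],None,fx=7,fy=7,interpolation=cv2.INTER_CUBIC))
m=(W[...,2]>.0195)&(W[...,2]<.028)&(abs(W[...,1]-.05)<.1)&(W[...,0]<.62)&(W[...,0]>.43)&(W[...,1]>-.02)
r=cv2.minAreaRect(W[m][:,:2].astype(np.float32));print(m.sum(),r,W[m].min(0),W[m].max(0))
E
```

```text
[0.38803388 0.21095452 0.19493517]
279 211
517 ((0.5372440814971924, 0.06429626047611237), (0.16037698090076447, 0.06792455911636353), 0.9418280124664307) [0.45694959 0.03140802 0.01954894] [0.61743879 0.09951452 0.0279888 ]
```

View pics/t11.png

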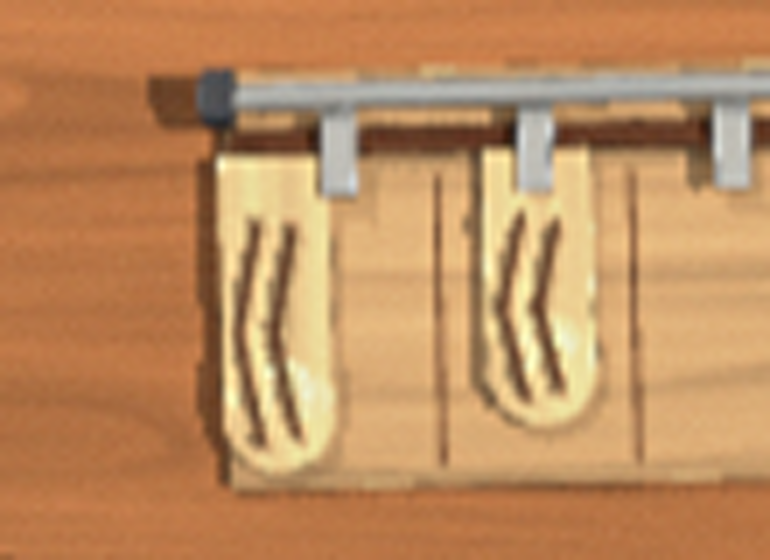

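The top crop shows the large slid about 33 mm left along the stop (edges at 218 and 330, heel still at the bar, same angle), and the middle is untouched. I'll stand the stylus first, then slide the large back.

Request:
servo_tool(newtons=60, moves=[{"jaw": 0.1, "dx": -0.0255, "dy": 0.012, "dz": 0, "roll": 0}, {"jaw": 0.1, "dx": 0, "dy": 0, "dz": 0, "roll": 0}, {"jaw": 0.1, "dx": 0, "dy": 0, "dz": -0.03, "roll": 0}, {"jaw": 0.1, "dx": 0, "dy": 0, "dz": -0.02, "roll": 0}, {"jaw": 0.1, "dx": 0, "dy": 0, "dz": -0.01, "roll": 0}, {"jaw": 0.1, "dx": 0, "dy": 0, "dz": -0.01, "roll": 0}, {"jaw": 0.1, "dx": 0, "dy": 0, "dz": -0.01, "roll": 0}, {"jaw": 0.1, "dx": 0, "dy": 0, "dz": -0.01, "roll": 0}, {"jaw": 0.1, "dx": 0, "dy": 0, "dz": 0, "roll": 0}, {"jaw": 0.1, "dx": 0, "dy": 0, "dz": 0, "roll": 0}])

```text
t: 80.45
eef_pos: [0.3628, 0.2232, 0.1052]
ee_rot: [-3.141, 0.0, -1.317]
force: [-0.3, 0.9, -0.7]
width: 0.0236
gripper_force: 60.0
```

```bash
python3 - <<'E'
from h import *
s=get_state();print(s['eef_pos'],s['force'])
c=calibration('top')
f=lambda x,y,z=.024:np.round(proj(c,(279-50+(x+.5)/7-.5,211-40+(y+.5)/7-.5),z)[0],4)
print('L heel',f(218,155),f(326,155),'toe',f(282,472),'sides',f(224,300),f(331,300))
print('M heel',f(482,150),f(590,150),'toe',f(545,428),'sides',f(484,300),f(594,300))
E
```

```text
[0.36280044 0.22324202 0.10520909] [-0.26325893  0.87422022 -0.72853298]
L heel [0.6175 0.1004] [0.6183 0.0454] toe [0.457  0.0651] sides [0.5437 0.096 ] [0.5444 0.0417]
M heel [ 0.6221 -0.034 ] [ 0.6229 -0.089 ] toe [ 0.4811 -0.0676] sides [ 0.5456 -0.0359] [ 0.5464 -0.0918]
```

Request:
servo_tool(newtons=20, moves=[{"jaw": 0.1, "dx": 0, "dy": 0, "dz": -0.01, "roll": 0}, {"jaw": 0.1, "dx": 0, "dy": 0, "dz": -0.005, "roll": 0}, {"jaw": 0.1, "dx": 0, "dy": 0, "dz": -0.003, "roll": 0}, {"jaw": 0.1, "dx": 0, "dy": 0, "dz": 0, "roll": 0}, {"jaw": 0.3, "dx": 0, "dy": 0, "dz": 0, "roll": 0}, {"jaw": 0.35, "dx": 0, "dy": 0, "dz": 0, "roll": 0}, {"jaw": 1, "dx": 0, "dy": 0, "dz": 0, "roll": 0}, {"jaw": 1, "dx": 0, "dy": 0, "dz": 0, "roll": 0}, {"jaw": 1, "dx": 0, "dy": 0, "dz": 0.05, "roll": 0}, {"jaw": 1, "dx": 0, "dy": 0, "dz": 0.06, "roll": 0}])

```text
t: 81.7
eef_pos: [0.3621, 0.2223, 0.1976]
ee_rot: [3.139, -0.002, -1.318]
force: [1.3, 2.0, -0.0]
width: 0.0652
gripper_force: 0.0
```

Request:
servo_tool(newtons=20, moves=[{"jaw": 1, "dx": 0.0221, "dy": -0.0195, "dz": 0, "roll": 9.7}, {"jaw": 1, "dx": 0.0221, "dy": -0.0195, "dz": 0, "roll": 9.7}, {"jaw": 1, "dx": 0.0221, "dy": -0.0195, "dz": 0, "roll": 9.7}, {"jaw": 1, "dx": 0.0221, "dy": -0.0195, "dz": 0, "roll": 9.7}, {"jaw": 1, "dx": 0.0221, "dy": -0.0195, "dz": 0, "roll": 9.7}, {"jaw": 1, "dx": 0.0221, "dy": -0.0195, "dz": 0, "roll": 9.7}, {"jaw": 1, "dx": 0.0221, "dy": -0.0195, "dz": 0, "roll": 9.7}, {"jaw": 1, "dx": 0.0221, "dy": -0.0195, "dz": 0, "roll": 9.7}, {"jaw": 1, "dx": 0, "dy": 0, "dz": 0, "roll": 0}, {"jaw": 1, "dx": 0, "dy": 0, "dz": 0, "roll": 0}])

```text
t: 82.95
eef_pos: [0.5391, 0.067, 0.1967]
ee_rot: [3.142, 0.001, 0.034]
force: [-0.7, -0.4, -0.1]
width: 0.0876
gripper_force: 0.0
```

```bash
python3 - <<'E'
from h import *
c=calibration('side');im,d,W=cloud('side');print(get_state()['eef_pos'])
m=(abs(W[...,0]-.361)<.035)&(abs(W[...,1]-.222)<.035)&(W[...,2]<.15)&(W[...,2]>.09)
for a in np.arange(.095,.15,.01):
    e=W[m&(abs(W[...,2]-a)<.005)]
    if len(e)>1: print(round(a,3),len(e),e.mean(0)[:2],e[:,:2].min(0),e[:,:2].max(0))
E
```

```text
[0.53895306 0.06729558 0.19690182]
0.095 28 [0.3591426 0.2167775] [0.34927416 0.20965978] [0.37527845 0.231576  ]
0.105 30 [0.36080548 0.21579543] [0.34836523 0.20798311] [0.37510679 0.22643478]
0.115 28 [0.35897853 0.21662282] [0.34834172 0.21180018] [0.37303251 0.23024683]
0.125 31 [0.36059472 0.21511961] [0.34828479 0.20712115] [0.37550075 0.22725636]
0.135 36 [0.35916901 0.21661884] [0.3480656  0.20767874] [0.37380944 0.22975163]
0.145 38 [0.36212186 0.22240699] [0.34986695 0.21042441] [0.37483424 0.23846107]
```

Request:
servo_tool(newtons=20, moves=[{"jaw": 1, "dx": 0.001, "dy": 0, "dz": -0.05, "roll": 0}, {"jaw": 1, "dx": 0, "dy": 0, "dz": -0.06, "roll": 0}, {"jaw": 1, "dx": 0, "dy": 0, "dz": -0.05, "roll": 0}, {"jaw": 1, "dx": 0, "dy": 0, "dz": -0.018, "roll": 0}, {"jaw": 0.5, "dx": 0, "dy": 0, "dz": 0, "roll": 0}, {"jaw": 0.5, "dx": 0, "dy": 0, "dz": 0, "roll": 0}, {"jaw": 0.5, "dx": 0, "dy": 0, "dz": 0, "roll": 0}, {"jaw": 0.5, "dx": 0, "dy": 0, "dz": 0, "roll": 0}, {"jaw": 0.5, "dx": 0, "dy": 0, "dz": 0, "roll": 0}, {"jaw": 0.5, "dx": 0, "dy": 0, "dz": 0, "roll": 0}])

```text
t: 84.25
eef_pos: [0.5411, 0.0675, 0.0201]
ee_rot: [-3.141, -0.002, 0.037]
force: [-2.0, 0.8, 7.4]
width: 0.0554
gripper_force: 20.0
```

Request:
servo_tool(newtons=20, moves=[{"jaw": 0.5, "dx": -0.003, "dy": 0, "dz": 0.0003, "roll": 0}, {"jaw": 0.5, "dx": 0.0002, "dy": -0.005, "dz": 0, "roll": 0}, {"jaw": 0.5, "dx": 0.0002, "dy": -0.005, "dz": 0, "roll": 0}, {"jaw": 0.5, "dx": 0.0002, "dy": -0.005, "dz": 0, "roll": 0}, {"jaw": 0.5, "dx": 0.0002, "dy": -0.005, "dz": 0, "roll": 0}, {"jaw": 0.5, "dx": 0.0002, "dy": -0.005, "dz": 0, "roll": 0}, {"jaw": 0.5, "dx": 0.0002, "dy": -0.005, "dz": 0, "roll": 0}, {"jaw": 0.5, "dx": 0.0002, "dy": -0.004, "dz": 0, "roll": 0}, {"jaw": 0.5, "dx": 0, "dy": 0, "dz": 0, "roll": 0}, {"jaw": 0.5, "dx": 0, "dy": 0, "dz": 0, "roll": 0}])

```text
t: 85.5
eef_pos: [0.54, 0.0335, 0.0201]
ee_rot: [-3.141, -0.002, 0.037]
force: [0.8, 3.5, 6.0]
width: 0.0555
gripper_force: 20.0
```

Request:
servo_tool(newtons=20, moves=[{"jaw": 0.5, "dx": 0.001, "dy": 0, "dz": 0, "roll": 0}, {"jaw": 0.5, "dx": 0.001, "dy": 0, "dz": 0, "roll": 0}, {"jaw": 0.5, "dx": 0.001, "dy": 0, "dz": 0, "roll": 0}, {"jaw": 0.5, "dx": 0.0005, "dy": 0, "dz": 0, "roll": 0}, {"jaw": 0.5, "dx": 0.0005, "dy": 0, "dz": 0, "roll": 0}, {"jaw": 0.5, "dx": 0, "dy": 0, "dz": 0, "roll": 0}, {"jaw": 0.5, "dx": 0, "dy": 0, "dz": 0, "roll": 0}, {"jaw": 0.5, "dx": 0, "dy": 0, "dz": 0, "roll": 0}, {"jaw": 0.5, "dx": 0, "dy": 0, "dz": 0, "roll": 0}, {"jaw": 0.5, "dx": 0, "dy": 0, "dz": 0, "roll": 0}])

```text
t: 86.75
eef_pos: [0.5405, 0.0332, 0.02]
ee_rot: [-3.141, 0.003, 0.036]
force: [-12.8, 7.2, 18.5]
width: 0.0555
gripper_force: 20.0
```

Request:
servo_tool(newtons=20, moves=[{"jaw": 0.5, "dx": 0.0005, "dy": 0, "dz": 0.0005, "roll": 0}, {"jaw": 0.5, "dx": 0.0005, "dy": 0, "dz": 0, "roll": 0}, {"jaw": 0.5, "dx": 0, "dy": 0, "dz": 0, "roll": 0}, {"jaw": 0.75, "dx": -0.002, "dy": 0, "dz": 0, "roll": 0}, {"jaw": 0.75, "dx": -0.002, "dy": 0, "dz": 0, "roll": 0}, {"jaw": 0.75, "dx": 0, "dy": 0, "dz": 0, "roll": 0}, {"jaw": 0.75, "dx": 0, "dy": 0, "dz": 0.03, "roll": 0}, {"jaw": 1, "dx": 0, "dy": 0, "dz": 0.05, "roll": 0}, {"jaw": 1, "dx": 0, "dy": 0, "dz": 0.06, "roll": 0}, {"jaw": 1, "dx": 0, "dy": 0, "dz": 0.05, "roll": 0}])

```text
t: 88.0
eef_pos: [0.54, 0.0329, 0.2121]
ee_rot: [-3.141, -0.001, 0.037]
force: [0.8, -0.5, -0.6]
width: 0.0859
gripper_force: 0.0
```

Request:
servo_tool(moves=[{"jaw": 1, "dx": -0.0198, "dy": 0.021, "dz": 0, "roll": -8.6}, {"jaw": 1, "dx": -0.0198, "dy": 0.021, "dz": 0, "roll": -8.6}, {"jaw": 1, "dx": -0.0198, "dy": 0.021, "dz": 0, "roll": -8.6}, {"jaw": 1, "dx": -0.0198, "dy": 0.021, "dz": 0, "roll": -8.6}, {"jaw": 1, "dx": -0.0198, "dy": 0.021, "dz": 0, "roll": -8.6}, {"jaw": 1, "dx": -0.0198, "dy": 0.021, "dz": 0, "roll": -8.6}, {"jaw": 1, "dx": -0.0198, "dy": 0.021, "dz": 0, "roll": -8.6}, {"jaw": 1, "dx": -0.0198, "dy": 0.021, "dz": 0, "roll": -8.6}, {"jaw": 1, "dx": -0.0198, "dy": 0.021, "dz": 0, "roll": -8.6}, {"jaw": 1, "dx": 0, "dy": 0, "dz": 0, "roll": 0}])

```text
t: 89.25
eef_pos: [0.3608, 0.2229, 0.2099]
ee_rot: [-3.141, 0.0, -1.313]
force: [0.2, -0.7, -0.5]
width: 0.0875
gripper_force: 0.0
```

```bash
python3 - <<'E'
from h import *
c=calibration('top');im,d,W=cloud('top');im,d,W=cloud('top');s=get_state();print(s['eef_pos'],s['ee_rot'])
J=np.array([[np.cos(.0375),-np.sin(.0375)],[np.sin(.0375),np.cos(.0375)]]);O=np.array([.5525,-.0635])
big=cv2.resize(im,None,fx=4,fy=4,interpolation=cv2.INTER_CUBIC);g=cv2.cvtColor(big,cv2.COLOR_RGB2GRAY).astype(int)
def scan(jx0,jy0,jx1,jy1,z=.024,n=25):
    K,R,t=[np.array(c[k]) for k in("intrinsics","R","t")];o=[]
    for a in np.linspace(0,1,n):
        P=O+J@np.array([jx0+(jx1-jx0)*a,jy0+(jy1-jy0)*a]);q=K@(R@np.r_[P,z]+t);u,v=q[:2]/q[2];o.append(g[int(round(v*4+1.5)),int(round(u*4+1.5))])
    return o
print('large across y 60..140 @x -60',scan(-.010,.060,-.010,.140,n=33))
print('mid   across y-40..40',scan(-.01,-.04,-.01,.04,n=33))
print('large along x 50..85 (y 85)',scan(.05,.082,.085,.082,n=22))
print('mid   along x 50..85 (y-18)',scan(.05,-.018,.085,-.018,n=22))
E
```

```text
[0.36159381 0.22206501 0.20977134] [ 3.14156091e+00 -1.14131697e-04 -1.31132436e+00]
large across y 60..140 @x -60 [np.int64(189), np.int64(182), np.int64(168), np.int64(141), np.int64(144), np.int64(205), np.int64(223), np.int64(219), np.int64(215), np.int64(210), np.int64(206), np.int64(204), np.int64(202), np.int64(187), np.int64(140), np.int64(84), np.int64(112), np.int64(184), np.int64(216), np.int64(219), np.int64(201), np.int64(167), np.int64(88), np.int64(105), np.int64(153), np.int64(212), np.int64(185), np.int64(131), np.int64(110), np.int64(114), np.int64(151), np.int64(190), np.int64(187)]
mid   across y-40..40 [np.int64(182), np.int64(181), np.int64(179), np.int64(169), np.int64(159), np.int64(159), np.int64(185), np.int64(211), np.int64(209), np.int64(208), np.int64(209), np.int64(211), np.int64(211), np.int64(203), np.int64(171), np.int64(125), np.int64(73), np.int64(85), np.int64(142), np.int64(207), np.int64(230), np.int64(217), np.int64(160), np.int64(96), np.int64(84), np.int64(135), np.int64(171), np.int64(181), np.int64(125), np.int64(111), np.int64(147), np.int64(179), np.int64(193)]
large along x 50..85 (y 85) [np.int64(211), np.int64(211), np.int64(212), np.int64(213), np.int64(212), np.int64(213), np.int64(213), np.int64(215), np.int64(224), np.int64(215), np.int64(194), np.int64(151), np.int64(128), np.int64(90), np.int64(68), np.int64(69), np.int64(65), np.int64(64), np.int64(62), np.int64(62), np.int64(78), np.int64(107)]
mid   along x 50..85 (y-18) [np.int64(203), np.int64(203), np.int64(204), np.int64(205), np.int64(205), np.int64(206), np.int64(206), np.int64(207), np.int64(208), np.int64(214), np.int64(206), np.int64(189), np.int64(151), np.int64(107), np.int64(70), np.int64(66), np.int64(69), np.int64(65), np.int64(66), np.int64(82), np.int64(106), np.int64(134)]
```

Both heels are flush again. Regrip the stylus and go to the large's groove.

Request:
servo_tool(newtons=60, moves=[{"jaw": 1, "dx": 0.0003, "dy": 0.0002, "dz": -0.05, "roll": 0}, {"jaw": 1, "dx": 0, "dy": 0, "dz": -0.045, "roll": 0}, {"jaw": 1, "dx": 0, "dy": 0, "dz": -0.025, "roll": 0}, {"jaw": 1, "dx": 0, "dy": 0, "dz": -0.005, "roll": 0}, {"jaw": 0.1, "dx": 0, "dy": 0, "dz": 0, "roll": 0}, {"jaw": 0.1, "dx": 0, "dy": 0, "dz": 0, "roll": 0}, {"jaw": 0.1, "dx": 0, "dy": 0, "dz": 0, "roll": 0}, {"jaw": 0.1, "dx": 0, "dy": 0, "dz": 0, "roll": 0}, {"jaw": 0.1, "dx": 0, "dy": 0, "dz": 0, "roll": 0}, {"jaw": 0.1, "dx": 0, "dy": 0, "dz": 0, "roll": 0}])

```text
t: 90.6
eef_pos: [0.362, 0.2223, 0.0849]
ee_rot: [-3.141, 0.0, -1.314]
force: [-0.5, 0.3, 0.1]
width: 0.0331
gripper_force: 0.0
```

Request:
servo_tool(newtons=60, moves=[{"jaw": 0.1, "dx": 0, "dy": 0, "dz": 0, "roll": 0}, {"jaw": 0.1, "dx": 0, "dy": 0, "dz": 0, "roll": 0}, {"jaw": 0.1, "dx": 0, "dy": 0, "dz": 0, "roll": 0}, {"jaw": 0.1, "dx": 0, "dy": 0, "dz": 0, "roll": 0}, {"jaw": 0.1, "dx": 0, "dy": 0, "dz": 0.01, "roll": 0}, {"jaw": 0.1, "dx": 0, "dy": 0, "dz": 0.03, "roll": 0}, {"jaw": 0.1, "dx": 0, "dy": 0, "dz": 0.03, "roll": 0}, {"jaw": 0.1, "dx": 0, "dy": 0, "dz": 0.03, "roll": 0}, {"jaw": 0.1, "dx": 0, "dy": 0, "dz": 0, "roll": 0}, {"jaw": 0.1, "dx": 0, "dy": 0, "dz": 0, "roll": 0}])

```text
t: 91.85
eef_pos: [0.3616, 0.222, 0.1846]
ee_rot: [3.141, 0.0, -1.314]
force: [0.5, 0.7, -1.8]
width: 0.0236
gripper_force: 60.0
```

Request:
servo_tool(newtons=60, moves=[{"jaw": 0.1, "dx": 0.0194, "dy": -0.032, "dz": 0, "roll": 0}, {"jaw": 0.1, "dx": 0.0194, "dy": -0.032, "dz": 0, "roll": 0}, {"jaw": 0.1, "dx": 0.0194, "dy": -0.032, "dz": 0, "roll": 0}, {"jaw": 0.1, "dx": 0.0194, "dy": -0.032, "dz": 0, "roll": 0}, {"jaw": 0.1, "dx": 0.0194, "dy": -0.032, "dz": 0, "roll": 0}, {"jaw": 0.1, "dx": 0.0194, "dy": -0.032, "dz": 0, "roll": 0}, {"jaw": 0.1, "dx": 0, "dy": 0, "dz": -0.03, "roll": 0}, {"jaw": 0.1, "dx": 0, "dy": 0, "dz": -0.02, "roll": 0}, {"jaw": 0.1, "dx": 0, "dy": 0, "dz": 0, "roll": 0}, {"jaw": 0.1, "dx": 0, "dy": 0, "dz": 0, "roll": 0}])

```text
t: 93.1
eef_pos: [0.4785, 0.0303, 0.135]
ee_rot: [3.141, -0.0, -1.314]
force: [-0.1, -0.3, -0.6]
width: 0.0241
gripper_force: 60.0
```

```bash
python3 tip.py
```

```text
[0.47881724 0.03061117 0.13559004] [-3.14017764e+00  1.80133610e-04 -1.31367292e+00] [-0.00112973  0.61911668 -0.54879206]
0.08 6 [-0.00190621 -0.00031403]
0.09 6 [-0.00228049 -0.00030742]
0.1 5 [-0.00212844 -0.00185337]
0.11 6 [-0.00242537 -0.00375671]
```

Request:
servo_tool(newtons=60, moves=[{"jaw": 0.1, "dx": -0.0005, "dy": 0, "dz": -0.02, "roll": 0}, {"jaw": 0.1, "dx": 0, "dy": 0, "dz": -0.015, "roll": 0}, {"jaw": 0.1, "dx": 0, "dy": 0, "dz": -0.007, "roll": 0}, {"jaw": 0.1, "dx": 0, "dy": 0, "dz": -0.003, "roll": 0}, {"jaw": 0.1, "dx": 0, "dy": 0, "dz": -0.001, "roll": 0}, {"jaw": 0.1, "dx": 0, "dy": 0, "dz": -0.0007, "roll": 0}, {"jaw": 0.1, "dx": 0, "dy": 0, "dz": 0, "roll": 0}, {"jaw": 0.1, "dx": 0, "dy": 0, "dz": 0, "roll": 0}, {"jaw": 0.1, "dx": 0, "dy": 0, "dz": 0, "roll": 0}, {"jaw": 0.1, "dx": 0, "dy": 0, "dz": 0, "roll": 0}])

```text
t: 94.5
eef_pos: [0.4782, 0.0304, 0.0887]
ee_rot: [-3.141, 0.0, -1.314]
force: [-1.9, -0.2, 5.9]
width: 0.0236
gripper_force: 60.0
```

Request:
servo_tool(newtons=60, moves=[{"jaw": 0.1, "dx": 0.0025, "dy": 0.00054, "dz": 0, "roll": 0}, {"jaw": 0.1, "dx": 0.0025, "dy": 0.00054, "dz": 0, "roll": 0}, {"jaw": 0.1, "dx": 0.0025, "dy": 0.00054, "dz": 0, "roll": 0}, {"jaw": 0.1, "dx": 0.0025, "dy": 0.00054, "dz": 0, "roll": 0}, {"jaw": 0.1, "dx": 0.0025, "dy": 0.00054, "dz": 0, "roll": 0}, {"jaw": 0.1, "dx": 0.0025, "dy": 0.00054, "dz": 0, "roll": 0}, {"jaw": 0.1, "dx": 0.0025, "dy": 0.00054, "dz": 0, "roll": 0}, {"jaw": 0.1, "dx": 0.0025, "dy": 0.00054, "dz": 0, "roll": 0}, {"jaw": 0.1, "dx": 0.0025, "dy": 0.00054, "dz": 0, "roll": 0}, {"jaw": 0.1, "dx": 0.0025, "dy": 0.00054, "dz": 0, "roll": 0}])

```text
t: 95.75
eef_pos: [0.4958, 0.0324, 0.0882]
ee_rot: [3.128, -0.002, -1.315]
force: [-16.2, -3.8, 25.0]
width: 0.0235
gripper_force: 60.1
```

Request:
servo_tool(newtons=60, moves=[{"jaw": 0.1, "dx": 0.0025, "dy": 0.00054, "dz": 0, "roll": 0}, {"jaw": 0.1, "dx": 0.0025, "dy": 0.00054, "dz": 0, "roll": 0}, {"jaw": 0.1, "dx": 0.0025, "dy": 0.00054, "dz": 0, "roll": 0}, {"jaw": 0.1, "dx": 0.0025, "dy": 0.00054, "dz": 0, "roll": 0}, {"jaw": 0.1, "dx": 0.0025, "dy": 0.00054, "dz": 0, "roll": 0}, {"jaw": 0.1, "dx": 0.0025, "dy": 0.00054, "dz": 0, "roll": 0}, {"jaw": 0.1, "dx": 0.0025, "dy": 0.00054, "dz": 0, "roll": 0}, {"jaw": 0.1, "dx": 0.0025, "dy": 0.00054, "dz": 0, "roll": 0}, {"jaw": 0.1, "dx": 0.0025, "dy": 0.00054, "dz": 0, "roll": 0}, {"jaw": 0.1, "dx": 0.0025, "dy": 0.00054, "dz": 0, "roll": 0}])

```text
t: 97.0
eef_pos: [0.5218, 0.0382, 0.0883]
ee_rot: [3.129, -0.002, -1.315]
force: [-23.1, -3.0, 30.7]
width: 0.0236
gripper_force: 60.1
```

Request:
servo_tool(newtons=60, moves=[{"jaw": 0.1, "dx": 0.0025, "dy": -0.00035, "dz": 0, "roll": 0}, {"jaw": 0.1, "dx": 0.0025, "dy": -0.00035, "dz": 0, "roll": 0}, {"jaw": 0.1, "dx": 0.0025, "dy": -0.00035, "dz": 0, "roll": 0}, {"jaw": 0.1, "dx": 0.0025, "dy": -0.00035, "dz": 0, "roll": 0}, {"jaw": 0.1, "dx": 0.0025, "dy": -0.00035, "dz": 0, "roll": 0}, {"jaw": 0.1, "dx": 0.0025, "dy": -0.00035, "dz": 0, "roll": 0}, {"jaw": 0.1, "dx": 0.0025, "dy": -0.00035, "dz": 0, "roll": 0}, {"jaw": 0.1, "dx": 0.0025, "dy": -0.00035, "dz": 0, "roll": 0}, {"jaw": 0.1, "dx": 0.0025, "dy": -0.00035, "dz": 0, "roll": 0}, {"jaw": 0.1, "dx": 0.0025, "dy": -0.00035, "dz": 0, "roll": 0}])

```text
t: 98.25
eef_pos: [0.551, 0.0372, 0.0883]
ee_rot: [3.138, 0.0, -1.314]
force: [-10.2, 2.6, 14.4]
width: 0.0238
gripper_force: 59.8
```

Request:
servo_tool(newtons=60, moves=[{"jaw": 0.1, "dx": 0.0025, "dy": -0.00035, "dz": 0, "roll": 0}, {"jaw": 0.1, "dx": 0.0025, "dy": -0.00035, "dz": 0, "roll": 0}, {"jaw": 0.1, "dx": 0.0025, "dy": -0.00035, "dz": 0, "roll": 0}, {"jaw": 0.1, "dx": 0.0025, "dy": -0.00035, "dz": 0, "roll": 0}, {"jaw": 0.1, "dx": 0.0025, "dy": -0.00035, "dz": 0, "roll": 0}, {"jaw": 0.1, "dx": 0.0025, "dy": -0.00035, "dz": 0, "roll": 0}, {"jaw": 0.1, "dx": 0.0025, "dy": -0.00035, "dz": 0, "roll": 0}, {"jaw": 0.1, "dx": 0.0025, "dy": -0.00035, "dz": 0, "roll": 0}, {"jaw": 0.1, "dx": 0.0025, "dy": -0.00035, "dz": 0, "roll": 0}, {"jaw": 0.1, "dx": 0.0025, "dy": -0.00035, "dz": 0, "roll": 0}])

```text
t: 99.5
eef_pos: [0.576, 0.0337, 0.0883]
ee_rot: [3.138, 0.0, -1.314]
force: [-8.8, 2.0, 12.6]
width: 0.0237
gripper_force: 59.8
```

Request:
servo_tool(newtons=60, moves=[{"jaw": 0.1, "dx": 0.0025, "dy": -0.00035, "dz": 0, "roll": 0}, {"jaw": 0.1, "dx": 0.0025, "dy": -0.00035, "dz": 0, "roll": 0}, {"jaw": 0.1, "dx": 0.0025, "dy": -0.00035, "dz": 0, "roll": 0}, {"jaw": 0.1, "dx": 0.0015, "dy": 0, "dz": 0, "roll": 0}, {"jaw": 0.1, "dx": 0, "dy": 0, "dz": 0, "roll": 0}, {"jaw": 0.1, "dx": 0, "dy": 0, "dz": 0, "roll": 0}, {"jaw": 0.1, "dx": 0, "dy": 0, "dz": 0, "roll": 0}, {"jaw": 0.1, "dx": 0, "dy": 0, "dz": 0, "roll": 0}, {"jaw": 0.1, "dx": 0, "dy": 0, "dz": 0, "roll": 0}, {"jaw": 0.1, "dx": 0, "dy": 0, "dz": 0, "roll": 0}])

```text
t: 100.75
eef_pos: [0.5847, 0.0325, 0.0883]
ee_rot: [3.137, 0.0, -1.314]
force: [-10.8, 1.8, 14.0]
width: 0.0239
gripper_force: 59.8
```

Request:
servo_tool(newtons=60, moves=[{"jaw": 0.1, "dx": -0.001, "dy": 0, "dz": 0.01, "roll": 0}, {"jaw": 0.1, "dx": -0.001, "dy": 0, "dz": 0.04, "roll": 0}, {"jaw": 0.1, "dx": -0.002, "dy": 0, "dz": 0.05, "roll": 0}, {"jaw": 0.1, "dx": -0.022, "dy": 0.019, "dz": 0, "roll": 0}, {"jaw": 0.1, "dx": -0.022, "dy": 0.019, "dz": 0, "roll": 0}, {"jaw": 0.1, "dx": -0.022, "dy": 0.019, "dz": 0, "roll": 0}, {"jaw": 0.1, "dx": -0.022, "dy": 0.019, "dz": 0, "roll": 0}, {"jaw": 0.1, "dx": -0.022, "dy": 0.019, "dz": 0, "roll": 0}, {"jaw": 0.1, "dx": -0.022, "dy": 0.019, "dz": 0, "roll": 0}, {"jaw": 0.1, "dx": -0.022, "dy": 0.019, "dz": 0, "roll": 0}])

```text
t: 102.0
eef_pos: [0.4286, 0.1669, 0.1884]
ee_rot: [-3.14, 0.001, -1.314]
force: [0.5, 0.0, -1.5]
width: 0.0238
gripper_force: 59.8
```

Request:
servo_tool(newtons=60, moves=[{"jaw": 0.1, "dx": -0.0225, "dy": 0.019, "dz": 0, "roll": 0}, {"jaw": 0.1, "dx": -0.0225, "dy": 0.019, "dz": 0, "roll": 0}, {"jaw": 0.1, "dx": -0.022, "dy": 0.0185, "dz": 0, "roll": 0}, {"jaw": 0.1, "dx": 0, "dy": 0, "dz": 0, "roll": 0}, {"jaw": 0.1, "dx": 0, "dy": 0, "dz": 0, "roll": 0}, {"jaw": 0.1, "dx": 0, "dy": 0, "dz": 0, "roll": 0}, {"jaw": 0.1, "dx": 0, "dy": 0, "dz": 0, "roll": 0}, {"jaw": 0.1, "dx": 0, "dy": 0, "dz": 0, "roll": 0}, {"jaw": 0.1, "dx": 0, "dy": 0, "dz": 0, "roll": 0}, {"jaw": 0.1, "dx": 0, "dy": 0, "dz": 0, "roll": 0}])

```text
t: 103.25
eef_pos: [0.3619, 0.2225, 0.1881]
ee_rot: [3.142, -0.0, -1.314]
force: [1.8, 0.2, -1.6]
width: 0.0239
gripper_force: 59.8
```

```bash
sed -i 's/>.045)/>.085)/; s/np.arange(.05,.12,.01)/np.arange(.1,.19,.01)/' tip.py; python3 tip.py; python3 - <<'E'
from h import *
c=calibration('top');im,d,W=cloud('top')
J=np.array([[np.cos(.0375),-np.sin(.0375)],[np.sin(.0375),np.cos(.0375)]]);O=np.array([.5525,-.0635])
g=cv2.cvtColor(cv2.resize(im,None,fx=4,fy=4,interpolation=cv2.INTER_CUBIC),cv2.COLOR_RGB2GRAY).astype(int)
K,R,t=[np.array(c[k]) for k in("intrinsics","R","t")]
def scan(a,b,n):
    o=[]
    for s in np.linspace(0,1,n):
        q=K@(R@np.r_[O+J@(np.array(a)+(np.array(b)-a)*s),.024]+t);u,v=q[:2]/q[2];o.append(int(g[int(round(v*4+1.5)),int(round(u*4+1.5))]))
    return o
print(scan((-.01,.06),(-.01,.14),33));print(scan((-.01,-.04),(-.01,.04),33));print(scan((.05,.082),(.085,.082),22));print(scan((.05,-.018),(.085,-.018),22))
E
```

```text
[0.36186442 0.22256845 0.18810835] [-3.14155400e+00  5.84191958e-05 -1.31403549e+00] [ 0.17519942 -0.14127654 -0.45243083]
0.13 5 [-0.0024321   0.00211698]
0.14 8 [-0.0009126   0.00301518]
0.15 7 [-0.00109459  0.00117952]
0.16 11 [-0.00154211 -0.00050133]
0.18 51 [-0.0028453  -0.01050577]
[187, 180, 170, 162, 173, 205, 218, 218, 216, 211, 206, 204, 204, 184, 134, 83, 112, 180, 212, 220, 202, 163, 88, 105, 153, 212, 180, 126, 109, 111, 150, 192, 187]
[181, 180, 180, 168, 157, 161, 187, 212, 209, 207, 208, 209, 211, 204, 171, 126, 72, 82, 140, 209, 232, 214, 160, 100, 87, 136, 170, 180, 123, 111, 149, 181, 191]
[211, 211, 211, 211, 210, 210, 211, 213, 217, 215, 215, 192, 178, 145, 105, 78, 60, 61, 59, 58, 75, 106]
[204, 204, 202, 202, 204, 207, 206, 205, 205, 213, 205, 186, 148, 109, 72, 63, 62, 59, 65, 82, 104, 133]
```

Request:
servo_tool(newtons=20, moves=[{"jaw": 0.1, "dx": 0, "dy": 0, "dz": -0.03, "roll": 0}, {"jaw": 0.1, "dx": 0, "dy": 0, "dz": -0.02, "roll": 0}, {"jaw": 0.1, "dx": 0, "dy": 0, "dz": -0.015, "roll": 0}, {"jaw": 0.1, "dx": 0, "dy": 0, "dz": -0.01, "roll": 0}, {"jaw": 0.1, "dx": 0, "dy": 0, "dz": -0.01, "roll": 0}, {"jaw": 0.1, "dx": 0, "dy": 0, "dz": -0.008, "roll": 0}, {"jaw": 0.1, "dx": 0, "dy": 0, "dz": -0.005, "roll": 0}, {"jaw": 0.1, "dx": 0, "dy": 0, "dz": -0.002, "roll": 0}, {"jaw": 0.1, "dx": 0, "dy": 0, "dz": 0, "roll": 0}, {"jaw": 0.1, "dx": 0, "dy": 0, "dz": 0, "roll": 0}])

```text
t: 104.7
eef_pos: [0.362, 0.2227, 0.0884]
ee_rot: [-3.141, 0.0, -1.314]
force: [-1.2, 1.1, -0.4]
width: 0.024
gripper_force: 20.0
```

Request:
servo_tool(newtons=20, moves=[{"jaw": 0.1, "dx": 0, "dy": 0, "dz": -0.002, "roll": 0}, {"jaw": 0.3, "dx": 0, "dy": 0, "dz": 0, "roll": 0}, {"jaw": 0.35, "dx": 0, "dy": 0, "dz": 0, "roll": 0}, {"jaw": 1, "dx": 0, "dy": 0, "dz": 0, "roll": 0}, {"jaw": 1, "dx": 0, "dy": 0, "dz": 0, "roll": 0}, {"jaw": 1, "dx": 0, "dy": 0, "dz": 0, "roll": 0}, {"jaw": 1, "dx": 0, "dy": 0, "dz": 0.03, "roll": 0}, {"jaw": 1, "dx": 0, "dy": 0, "dz": 0.05, "roll": 0}, {"jaw": 1, "dx": 0, "dy": 0, "dz": 0.05, "roll": 0}, {"jaw": 1, "dx": 0, "dy": 0, "dz": 0, "roll": 0}])

```text
t: 105.95
eef_pos: [0.3634, 0.2243, 0.22]
ee_rot: [-3.135, 0.005, -1.314]
force: [-0.1, 0.3, -0.3]
width: 0.0871
gripper_force: 0.0
```

Request:
servo_tool(newtons=12, moves=[{"jaw": 1, "dx": 0.0187, "dy": -0.0543, "dz": 0, "roll": 8.6}, {"jaw": 1, "dx": 0.0187, "dy": -0.0543, "dz": 0, "roll": 8.6}, {"jaw": 1, "dx": 0.0187, "dy": -0.0543, "dz": 0, "roll": 8.6}, {"jaw": 1, "dx": 0.0187, "dy": -0.0543, "dz": 0, "roll": 8.6}, {"jaw": 1, "dx": 0.0187, "dy": -0.0543, "dz": 0, "roll": 8.6}, {"jaw": 1, "dx": 0.0187, "dy": -0.0543, "dz": 0, "roll": 8.6}, {"jaw": 1, "dx": 0.0187, "dy": -0.0543, "dz": 0, "roll": 8.6}, {"jaw": 1, "dx": 0.0187, "dy": -0.0543, "dz": 0, "roll": 8.6}, {"jaw": 1, "dx": 0.0187, "dy": -0.0543, "dz": 0, "roll": 8.6}, {"jaw": 1, "dx": 0, "dy": 0, "dz": 0, "roll": 0}])

```text
t: 107.2
eef_pos: [0.5257, -0.2535, 0.214]
ee_rot: [-3.141, 0.003, -0.007]
force: [-1.3, 0.5, -0.6]
width: 0.0878
gripper_force: 0.0
```

Request:
servo_tool(newtons=12, moves=[{"jaw": 0.8, "dx": 0, "dy": 0, "dz": -0.03, "roll": 0}, {"jaw": 0.8, "dx": 0, "dy": 0, "dz": -0.04, "roll": 0}, {"jaw": 0.8, "dx": 0, "dy": 0, "dz": -0.04, "roll": 0}, {"jaw": 0.8, "dx": 0, "dy": 0, "dz": 0, "roll": 0}, {"jaw": 0.8, "dx": 0, "dy": 0, "dz": 0, "roll": 0}, {"jaw": 0.8, "dx": 0, "dy": 0, "dz": 0, "roll": 0}, {"jaw": 0.8, "dx": 0, "dy": 0, "dz": 0, "roll": 0}, {"jaw": 0.8, "dx": 0, "dy": 0, "dz": 0, "roll": 0}, {"jaw": 0.8, "dx": 0, "dy": 0, "dz": 0, "roll": 0}, {"jaw": 0.8, "dx": 0, "dy": 0, "dz": 0, "roll": 0}])

```text
t: 108.45
eef_pos: [0.5258, -0.2504, 0.1062]
ee_rot: [3.142, -0.0, -0.006]
force: [0.9, 0.7, 0.0]
width: 0.0702
gripper_force: 0.0
```

Request:
servo_tool(newtons=12, moves=[{"jaw": 0.8, "dx": 0.0045, "dy": -0.0155, "dz": 0, "roll": 2.5}, {"jaw": 0.8, "dx": 0, "dy": 0, "dz": -0.04, "roll": 0}, {"jaw": 0.8, "dx": 0, "dy": 0, "dz": -0.03, "roll": 0}, {"jaw": 0.8, "dx": 0, "dy": 0, "dz": -0.012, "roll": 0}, {"jaw": 0.2, "dx": 0, "dy": 0, "dz": 0, "roll": 0}, {"jaw": 0.2, "dx": 0, "dy": 0, "dz": 0, "roll": 0}, {"jaw": 0.2, "dx": 0, "dy": 0, "dz": 0, "roll": 0}, {"jaw": 0.2, "dx": 0, "dy": 0, "dz": 0, "roll": 0}, {"jaw": 0.2, "dx": 0, "dy": 0, "dz": 0, "roll": 0}, {"jaw": 0.2, "dx": 0, "dy": 0, "dz": 0, "roll": 0}])

```text
t: 109.7
eef_pos: [0.5306, -0.266, 0.0247]
ee_rot: [3.141, -0.001, 0.038]
force: [-0.9, 1.0, 3.8]
width: 0.0289
gripper_force: 12.0
```

Request:
servo_tool(newtons=12, moves=[{"jaw": 0.2, "dx": 0, "dy": 0, "dz": 0, "roll": 0}, {"jaw": 0.2, "dx": 0, "dy": 0, "dz": 0, "roll": 0}, {"jaw": 0.2, "dx": 0.0005, "dy": 0, "dz": 0.01, "roll": 0}, {"jaw": 0.2, "dx": 0.0015, "dy": 0.0001, "dz": 0.013, "roll": 0}, {"jaw": 0.2, "dx": 0.0029, "dy": 0.0001, "dz": 0.0127, "roll": 0}, {"jaw": 0.2, "dx": 0.004, "dy": 0.0001, "dz": 0.0124, "roll": 0}, {"jaw": 0.2, "dx": 0.0053, "dy": 0.0002, "dz": 0.0119, "roll": 0}, {"jaw": 0.2, "dx": 0.0064, "dy": 0.0002, "dz": 0.0113, "roll": 0}, {"jaw": 0.2, "dx": 0.0075, "dy": 0.0003, "dz": 0.0106, "roll": 0}, {"jaw": 0.2, "dx": 0.0086, "dy": 0.0003, "dz": 0.0098, "roll": 0}])

```text
t: 110.95
eef_pos: [0.5669, -0.2645, 0.1163]
ee_rot: [-3.141, 0.001, 0.038]
force: [-0.1, -4.2, -4.5]
width: 0.0287
gripper_force: 12.0
```

Request:
servo_tool(newtons=12, moves=[{"jaw": 0.2, "dx": 0.0096, "dy": 0.0003, "dz": 0.0086, "roll": 0}, {"jaw": 0.2, "dx": 0.0104, "dy": 0.0004, "dz": 0.0077, "roll": 0}, {"jaw": 0.2, "dx": 0.0111, "dy": 0.0004, "dz": 0.0067, "roll": 0}, {"jaw": 0.2, "dx": 0.0118, "dy": 0.0004, "dz": 0.0056, "roll": 0}, {"jaw": 0.2, "dx": 0.0075, "dy": 0.0003, "dz": 0.0028, "roll": 0}, {"jaw": 0.2, "dx": 0, "dy": 0, "dz": 0, "roll": 0}, {"jaw": 0.2, "dx": 0, "dy": 0, "dz": 0, "roll": 0}, {"jaw": 0.8, "dx": 0, "dy": 0, "dz": 0, "roll": 0}, {"jaw": 0.8, "dx": 0, "dy": 0, "dz": 0, "roll": 0}, {"jaw": 0.8, "dx": 0, "dy": 0, "dz": 0, "roll": 0}])

```text
t: 112.2
eef_pos: [0.6176, -0.2625, 0.147]
ee_rot: [-3.141, -0.0, 0.038]
force: [0.2, 0.4, 0.3]
width: 0.0535
gripper_force: 0.0
```

Request:
servo_tool(newtons=12, moves=[{"jaw": 0.8, "dx": 0, "dy": 0, "dz": 0, "roll": 0}, {"jaw": 0.8, "dx": 0, "dy": 0, "dz": 0.04, "roll": 0}, {"jaw": 0.8, "dx": 0, "dy": 0, "dz": 0.05, "roll": 0}, {"jaw": 0.8, "dx": -0.03, "dy": 0.01, "dz": 0.03, "roll": 0}, {"jaw": 0.8, "dx": -0.04, "dy": 0.01, "dz": 0, "roll": 0}, {"jaw": 0.8, "dx": -0.04, "dy": 0.02, "dz": 0, "roll": 0}, {"jaw": 0.8, "dx": -0.04, "dy": 0.02, "dz": 0, "roll": 0}, {"jaw": 0.8, "dx": -0.02, "dy": 0.02, "dz": 0, "roll": 0}, {"jaw": 0.8, "dx": 0, "dy": 0, "dz": 0, "roll": 0}, {"jaw": 0.8, "dx": 0, "dy": 0, "dz": 0, "roll": 0}])

```text
t: 113.45
eef_pos: [0.4479, -0.1828, 0.2676]
ee_rot: [3.141, -0.001, 0.039]
force: [0.3, -0.5, -0.6]
width: 0.0702
gripper_force: 0.0
```

```bash
python3 - <<'E'
from h import *
print(get_state()['eef_pos'])
for n in('top','side'):
    for i in range(2): c=calibration(n);im,d,W=cloud(n)
    hsv=cv2.cvtColor(im,cv2.COLOR_RGB2HSV)
    m=(hsv[...,2]<70)&(W[...,2]>.13)&(W[...,2]<.2)&(W[...,1]<-.22)&(W[...,1]>-.3)&(W[...,0]>.57)&(W[...,0]<.66);print(n,'knob',m.sum(),W[m].mean(0) if m.any() else 0)
    if n=='top':
        J=np.array([[np.cos(.0375),-np.sin(.0375)],[np.sin(.0375),np.cos(.0375)]]);O=np.array([.5525,-.0635])
        K,R,t=[np.array(c[k]) for k in("intrinsics","R","t")]
        g=cv2.cvtColor(cv2.resize(im,None,fx=4,fy=4,interpolation=cv2.INTER_CUBIC),cv2.COLOR_RGB2GRAY).astype(int)
        def scan(a,b,k):
            o=[]
            for s in np.linspace(0,1,k):
                q=K@(R@np.r_[O+J@(np.array(a)+(np.array(b)-a)*s),.024]+t);u,v=q[:2]/q[2];o.append(int(g[int(round(v*4+1.5)),int(round(u*4+1.5))]))
            return o
        for y in(.082,.118,-.018,.018): print(y,scan((.05,y),(.085,y),22))
        print(scan((-.01,.06),(-.01,.14),33))
        cv2.imwrite('pics/t12.png',cv2.resize(im[130:310,100:480,::-1],None,fx=2,fy=2,interpolation=cv2.INTER_CUBIC))
E
```

```text
[ 0.44793335 -0.18281807  0.26761905]
top knob 55 [ 0.61460811 -0.25830797  0.17410194]
0.082 [197, 197, 197, 198, 199, 199, 199, 200, 201, 200, 201, 180, 167, 135, 95, 68, 54, 59, 61, 63, 87, 124]
0.118 [214, 213, 212, 212, 213, 214, 213, 213, 217, 220, 211, 193, 159, 143, 104, 78, 55, 43, 40, 45, 52, 75]
-0.018 [189, 189, 189, 191, 191, 191, 191, 192, 193, 201, 193, 173, 136, 99, 65, 59, 61, 60, 66, 85, 109, 140]
0.018 [220, 219, 219, 220, 221, 219, 219, 221, 223, 228, 230, 211, 178, 124, 79, 51, 50, 47, 38, 44, 63, 86]
[194, 188, 178, 168, 181, 217, 225, 222, 221, 218, 215, 212, 210, 190, 139, 86, 116, 188, 220, 227, 209, 171, 90, 110, 161, 220, 188, 133, 116, 119, 157, 199, 192]
side knob 95 [ 0.61026118 -0.26692571  0.17073264]
```

View pics/t12.png

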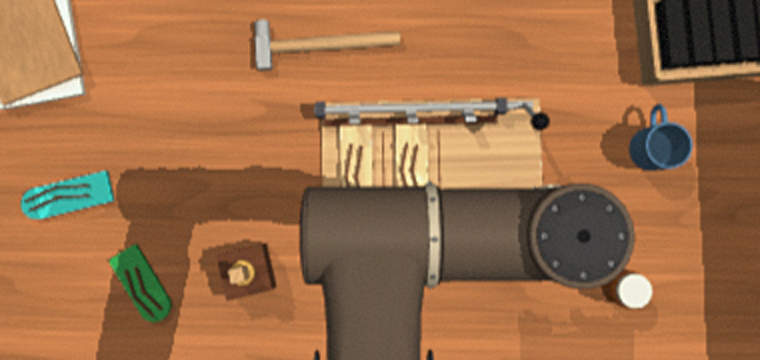

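The final top view shows the knob up at (540,121), both heels on the bar at (355,127) and (410,126), and the stylus in its stand at (240,272). The mug, jar and hammer are where they were.

```bash
python3 -c "
from station import *
print(job_done())"
```

```text
the job is handed in; nothing more can be done
None
```

I handed the job in at about 114 s: the middle and large patterns (no small was there) lie against the stop, the stylus is in its stand and the lever is up, but the large's first trace fell short when the stylus tipped in the grip, and the large was then found slid along the stop, so I re-traced the middle, slid the large back, and traced the large last.

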